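# Fetch the rear tea strainer from a crowded hook

### The arm

A 6-joint arm with a two-finger parallel gripper is mounted at the origin on the work surface. World frame = base frame: x ahead of the robot, y to its left, z up, the work surface at z = 0. Lengths are in m, angles in rad, forces in N, time in s.
With the tool pointing down it reaches from about 0.375 to 0.9 m from the base axis. Payload 3.1 kg.
Tool frame: the origin (TCP) lies at the very end of the fingers, on their centre line; the grasp point (between the pads) lies 19 mm behind it; z points along the fingers, y is the direction in which the jaws open and shut (so a half turn about z gives the same grasp; the last joint's range is limited). The gripper opens to 87 mm and grips with 3 to 60 N. Pads are 19 mm wide; open, the fingers measure 117 mm over their backs; the gripper's body (75 mm by 190 mm) begins 51 mm behind the grasp point.
Start: joints at [-0.178, 0.527, 1.433, -0, 1.181, -0.178], TCP at [0.625, 0, 0.223] pointing down, gripper open.
Joint ranges: [-3.08, 3.08], [-0.75, 2.2], [0.22, 2.44], [-1.43, 4.57], [0, 2.65], [-2.85, 2.85]. Speed limits (rad/s): [2.79, 2.79, 3.14, 3.14, 3.14, 3.14].

### API

Orientations are given as a unit quaternion [x, y, z, w].
In Python, from rig import robot gives the robot as it stands. The module is installed in compiled form; this text tells all that it offers.
- The arm moves only by the tool carry_out, never from a script. Its argument "series" is a list of rows, each a list of 7 numbers: the shift along the tool's x, y, z in mm, then the turn, a rotation vector about the tool's x, y, z in degrees, then the gripper command: -1 is shut, 1 is fully open, values between are in proportion. In form: [[tx, ty, tz, rx, ry, rz, claw], ...]. A call has 1 to 8 rows; each row is the pose to reach, as a shift and turn from the pose measured when the call began, along the tool's axes at that moment; what a row does not reach only later rows make up. A row lasts 1/8 s, in which the tool goes at most 62.5 mm and 10.7 degrees, less where a joint would pass 70% of its speed; a pose out of reach is approached as far as the arm can. A call with a gripper value outside its range is refused whole. The fingers move at their own pace and stop on an object; "force" is the grip in N (left out, the last holds). Time passes only in rows, so rows that repeat a pose let the fingers close. It gives the time, the measured TCP pose, the force and the opening at its end, in the units of the state.
- robot.get_obs(): the state, without advancing time (a new reading comes with each control period).
- robot.camera(name): name is "scene" or "side" or "wrist"; returns a dict with "pixels" (384x512x3 uint8, red, green, blue), "fx", "fy", "cx", "cy" (pixels), "position" and "attitude" of the camera in the world. Camera axes: x right, y down, z forward; pixel columns grow to the right and rows downward; lengths in m; the calibration is good to about 2 mm. A picture is of the moment at which its call begins. There is no depth.
- robot.hand_in(): hands the job in, once; it reports no verdict.
The state is a dict: "time": time; "q": joint angles; "joint_velocities": joint speeds; "joint_torque": joint torques, N m; "position": TCP position; "tool_rot": TCP orientation; "ft_force": force on the tool from outside, world axes, zero at the start; "moment": the same for the moment, N m; "grip_width": finger opening in m.
Only numpy, scipy, OpenCV 4.12 (cv2) and the standard library are available. Lean on these libraries where they do the work, as an engineer would, in place of code of your own. Each camera call takes 0.05 s, during which the arm holds its last target.

### The job

At this coffee bar two tea strainers hang on one hook: move the black-handled one in front over to the empty hook, then take the green-handled one from behind it and stand it gently, upright, in the blue mug. Leave the black one hanging on the spare hook, keep both strainers off the counter, and do not tip the mug over.

Things in the scene. Friction and masses are not known exactly. Their poses are not given: they have to be found in the camera images.
- black_strainer: FRONT strainer, 120 g: steel basket 50 mm wide, 50 high, under a closed wire bail (y-z plane, inside 43 wide, peak z=100) topped by a BLACK grip block, z 100 to 142, 22 (x) by 14 (y) mm; grip at z 125 from above. Origin: centre of underside, z up. Hangs on a rod (stand like spare_hook) running along its x axis at z=91.5, free end 22-37 mm away at -x; must lift 15-25 mm to pass the end.
- green_strainer: REAR strainer: same shape, size, mass and frame as the black one, but with a GREEN grip block. It hangs on the same rod, 60 to 85 mm behind the black one (towards +x, the post), which blocks its way out; the rod's free end is 97 to 107 mm away at its -x. The basket, below the rod, must be wholly beyond that end before it is raised further.
- spare_hook: The EMPTY hook, a fixed stand: round wooden foot 90 mm wide, dark post 14 mm thick, 178 high, brass rod 8 mm thick. Origin: post axis at the counter, z up. The rod's centre line runs level at z=170 mm along -x (roughly to the robot) to x=-140, then turns up to its end at x=-152, z=182. A strainer hangs with its axes parallel to the stand's, underside at z=78.5, best at x from -120 to -40.
- blue_mug: The BLUE ceramic mug on the counter, loose, 300 g (two white mugs of the same shape stand elsewhere): 90 mm across the rim, 70 mm high, wall about 4 mm, inner floor about 5 mm above its origin, handle on its +y side. Origin: centre of underside, z up. A strainer stands upright on the inner floor, its bail and grip above the rim.
There are look-alikes about, which are no part of the job. What is shaped like the black_strainer but orange or yellow is not meant.

How it is judged:
By the outcome, as a careful person would: the job done as asked, in the order asked, and still so for the second after the job is handed in, with the robot touching nothing.
It also fails if it takes over 72 s, if anything falls off the work surface, if the arm or the gripper's body presses on something with over 40 N, if the wrist force passes 120 N, or if a joint passes its speed limit or range.

## Working session

There is one attempt and no reset: what is moved stays moved. The work goes in short steps, Python scripts to look and compute and a tool call to move; the robot and the scene stay as the last step left them, time stands still between calls to the robot, and variables do not carry over. Pictures are saved under pics/ and viewed, and the job is handed in when it is done.

Besides the shell and the picture viewer there is one more tool, called in YAML: its name, and indented under it one key for each argument. carry_out: Moves the arm, as the interface text tells. Its arguments: {"type":"object","properties":{"series":{"type":"array"},"force":{"type":"number"}},"required":["series"]}

```bash
mkdir -p pics
cat > h.py <<'E'
import numpy as np,cv2
from rig import robot
from scipy.spatial.transform import Rotation as R
def snap(n,fn,crop=None,scale=1):
    c=robot.camera(n); im=c['pixels'][:,:,::-1]
    np.savez(f'pics/{fn}.npz',**{k:np.array(v) for k,v in c.items()})
    if crop: x0,y0,x1,y1=crop; im=im[y0:y1,x0:x1]
    if scale!=1: im=cv2.resize(im,None,fx=scale,fy=scale,interpolation=cv2.INTER_CUBIC)
    cv2.imwrite(f'pics/{fn}.png',im); return c
def load(fn): return dict(np.load(f'pics/{fn}.npz'))
def rot(c):
    a=np.array(c['attitude']); return a if a.shape==(3,3) else R.from_quat(a).as_matrix()
def ray(c,u,v):
    d=np.array([(u-c['cx'])/c['fx'],(v-c['cy'])/c['fy'],1.]); d=rot(c)@d
    return np.array(c['position']),d/np.linalg.norm(d)
def tri(obs):
    A=np.zeros((3,3));b=np.zeros(3);rs=[ray(*o) for o in obs]
    for p,d in rs: M=np.eye(3)-np.outer(d,d);A+=M;b+=M@p
    x=np.linalg.solve(A,b); return x,[np.linalg.norm((np.eye(3)-np.outer(d,d))@(x-p)) for p,d in rs]
def atz(c,u,v,z):
    p,d=ray(c,u,v); return p+d*(z-p[2])/d[2]
def proj(c,X):
    p=rot(c).T@(np.array(X)-c['position']); return p[0]/p[2]*c['fx']+c['cx'],p[1]/p[2]*c['fy']+c['cy']
E
python3 - <<'E'
from h import *
print(robot.get_obs())
for n in('scene','side','wrist'):
    c=snap(n,n+'0',scale=1.5); print(n,c['fx'],c['cx'],c['cy'],c['position'],c['attitude'])
E
```

```text
{'time': 0.0, 'q': array([-1.78474790e-01,  5.28469298e-01,  1.43391643e+00, -1.31629148e-05,
        1.18135396e+00, -1.78512255e-01]), 'joint_velocities': array([ 0.00039579,  0.0008477 , -0.00049847, -0.00148259, -0.00050071,
        0.00126329]), 'joint_torque': array([-5.45745443e-04, -4.40045428e+01, -1.76593530e+01,  6.32597599e-02,
        5.83207863e-02, -1.53719384e-04]), 'position': array([6.24270279e-01, 1.73077259e-04, 2.21565197e-01]), 'tool_rot': array([ 7.07091356e-01,  7.07121391e-01, -6.17256221e-04, -8.78335503e-04]), 'ft_force': array([-0.41903222, -0.57495824, -0.13555061]), 'moment': array([-0.02390508,  0.03087346, -0.02654261]), 'grip_width': 0.08706409541749986}
scene 372.94932962681924 257.82861576593183 196.427154203176 [1.28539088 0.13340703 0.69514229] [ 0.57074233  0.69971399 -0.33164259 -0.27325212]
side 358.78611799074775 261.37352785425753 198.48781283744734 [ 0.4374364  -0.63499308  0.81800592] [ 0.93735174 -0.03990613  0.0199211  -0.34551753]
wrist 285.2149716760702 254.09502155540727 188.90093456564406 [0.62463801 0.07720061 0.38558747] [ 9.89992983e-01  4.61609884e-04 -1.08567151e-03  1.41111663e-01]
```

View pics/scene0.png

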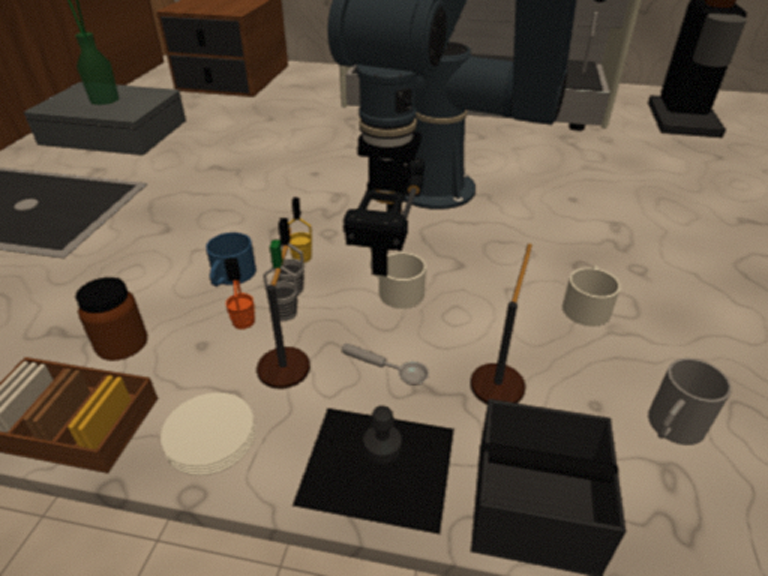

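View pics/side0.png

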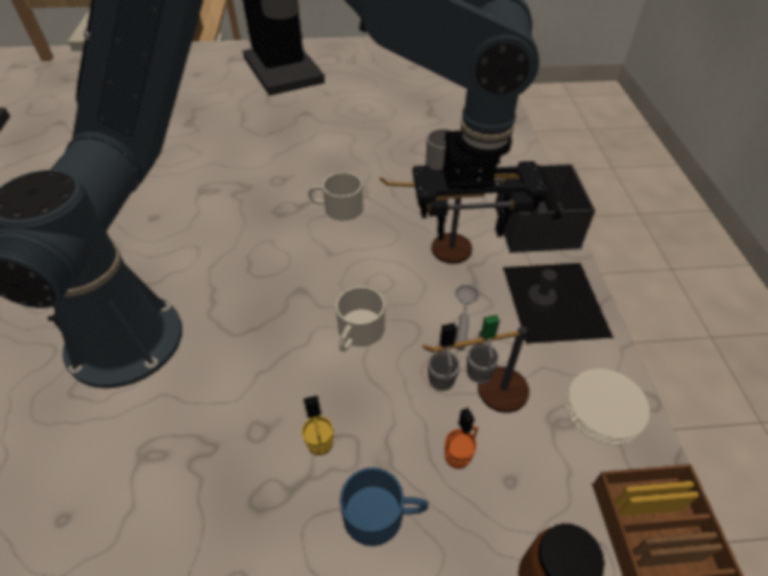

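View pics/wrist0.png

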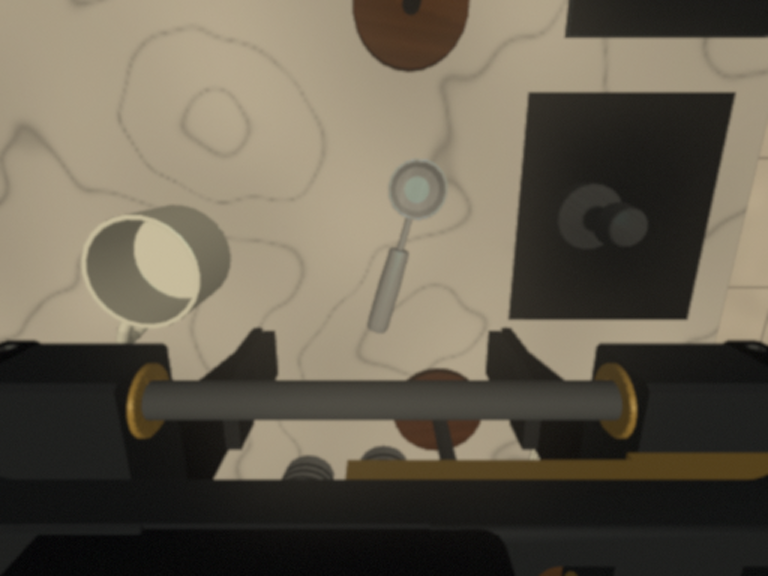

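Run:
```python
from h import *
def crop(fn,x0,y0,x1,y1,s,out):
    im=load(fn)['pixels'][y0:y1,x0:x1,::-1]; im=cv2.resize(im,None,fx=s,fy=s,interpolation=cv2.INTER_CUBIC)
    for x in range((x0//10+1)*10,x1,10):
        cv2.line(im,((x-x0)*s,0),((x-x0)*s,5 if x%50 else 12),(0,0,255),1)
        if x%20==0: cv2.putText(im,str(x),((x-x0)*s-9,22),0,.35,(0,0,255),1)
    for y in range((y0//10+1)*10,y1,10):
        cv2.line(im,(0,(y-y0)*s),(6,(y-y0)*s),(0,0,255),1)
        cv2.putText(im,str(y),(8,(y-y0)*s+4),0,.35,(0,0,255),1)
    cv2.imwrite(f'pics/{out}.png',im)
crop('scene0',130,120,230,265,4,'s_a')
crop('scene0',290,150,380,280,4,'s_b')
crop('side0',190,200,370,370,4,'d_a')
crop('side0',240,90,370,190,5,'d_b')
```

```text
(no output)
```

View pics/s_a.png

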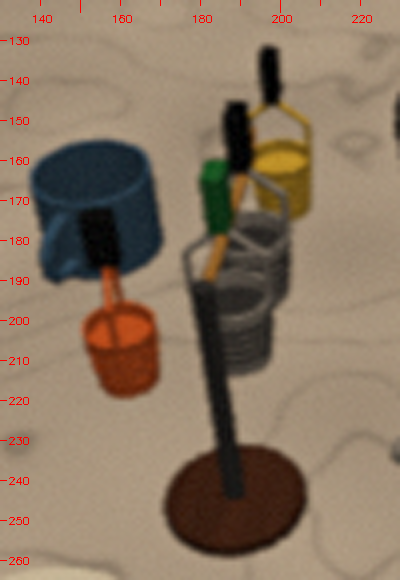

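View pics/s_b.png

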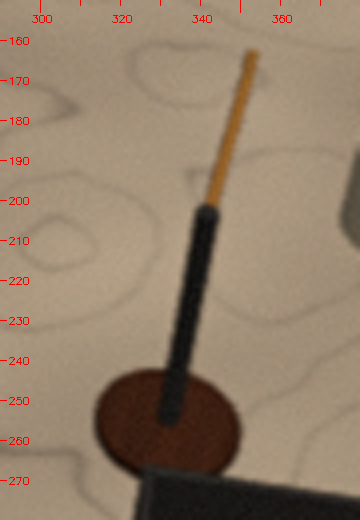

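View pics/d_a.png

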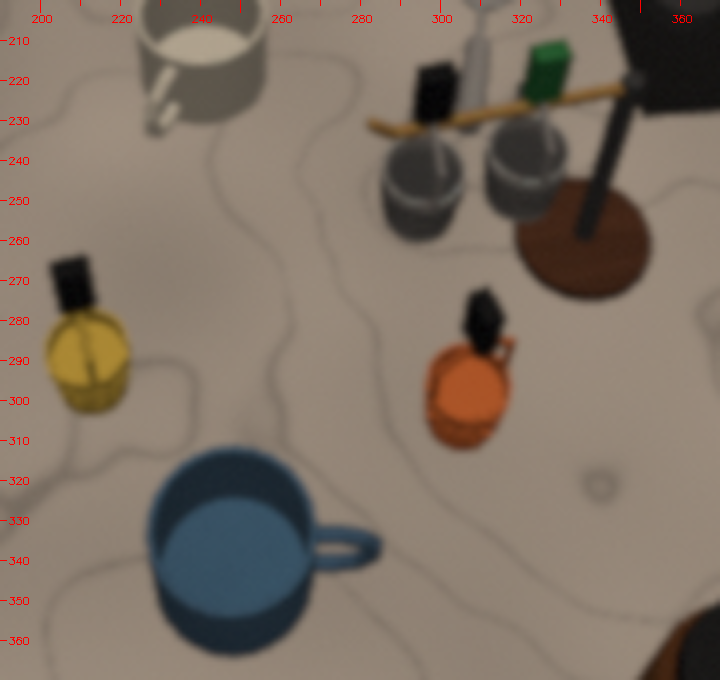

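View pics/d_b.png

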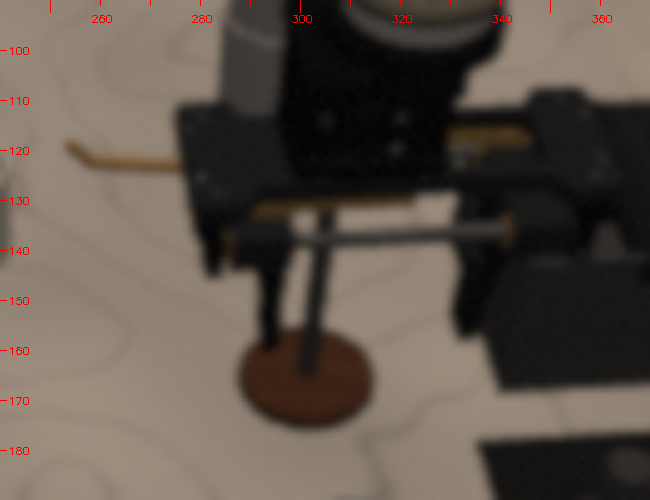

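Run:
```python
from h import *
S=load('scene0');D=load('side0')
def t(n,s,d):
    x,e=tri([(S,*s),(D,*d)]); print(n,np.round(x*1000,1),np.round(np.array(e)*1000,1)); return x
t('black grip',(189.5,154),(297.5,223))
t('green grip',(183.5,169),(326,217.5))
t('postAtop',(180.5,191),(348,219))
t('postAbase',(187,243),(335,258))
t('spare base',(332,254),(301.5,164))
t('spare rod end',(353,163),(254,118))
t('yellow',(197,138),(208,271)); t('orange',(154,180),(310,312/1.0-.0-0+0-0-0-0-0+8)) 
t('orange',(154,180),(310,321/1.0)) if 0 else None
for nm,a,b in (('footA',(187.5,245),(336,260)),('footB',(333,255),(302,165))):
    print(nm,atz(S,*a,0.01),atz(D,*b,0.01))
print('spare top@178',atz(S,341,202,.178)); print('A top@178',atz(S,180.5,191,.178),atz(D,348,219,.178))
# mug rim ellipse side: left 227,right 268 ; top 312,bottom 354
print('mug rim side',atz(D,248,333,.07)); print('scene',atz(S,151,169,.07))
```

```text
black grip [ 560.9 -183.3  199.2] [1. 1.]
green grip [ 625.  -174.6  200. ] [0.6 0.6]
postAtop [ 679.5 -165.4  178. ] [1.7 1.7]
postAbase [ 679.  -168.3   12.2] [0.7 0.7]
spare base [646.7 188.1  12.8] [3.1 3.1]
spare rod end [496.8 211.  184. ] [1.8 1.8]
yellow [ 362.1 -239.8  123.5] [1.7 1.7]
orange [ 556.2 -327.1   81.2] [28.2 28.2]
footA [ 0.6839648  -0.16614564  0.01      ] [ 0.6804939  -0.17255671  0.01      ]
footB [0.64368854 0.19310794 0.01      ] [0.64952265 0.18243486 0.01      ]
spare top@178 [0.64351039 0.18844326 0.178     ]
A top@178 [ 0.67781461 -0.16448589  0.178     ] [ 0.68042698 -0.16704224  0.178     ]
mug rim side [ 0.44109353 -0.36293569  0.07      ]
scene [ 0.47033215 -0.34775212  0.07      ]
```

```bash
cat >> h.py <<'E'
def go(x,y,z,yaw):
    """tool x axis points at world angle yaw (deg), tool z down; prints needed row"""
    o=robot.get_obs(); a=np.radians(yaw); ex=np.array([np.cos(a),np.sin(a),0]); ez=np.array([0,0,-1.]); ey=np.cross(ez,ex)
    Rt=np.stack([ex,ey,ez],1); Rc=R.from_quat(o['tool_rot']).as_matrix()
    s=Rc.T@(np.array([x,y,z])-o['position'])*1000; rv=np.degrees(R.from_matrix(Rc.T@Rt).as_rotvec())
    print('row',np.round(s,1),np.round(rv,2),'t',o['time'],'w',round(o['grip_width'],4),'F',np.round(o['ft_force'],1),'pos',np.round(o['position'],4),'q',np.round(o['q'],2))
E
python3 -c "
from h import *
go(.575,-.181,.30,188.3)"
```

```text
row [-181.1  -49.6  -78.1] [-5.00e-02 -9.00e-02 -9.83e+01] t 0.15 w 0.0871 F [-0.1 -0.3  0.2] pos [6.244e-01 1.000e-04 2.218e-01] q [-0.18  0.53  1.43 -0.    1.18 -0.18]
```

carry_out:
  series:
    - [0, 0, -60, 0, 0, 0, 1]
    - [-40, -10, -78, 0, 0, -20, 1]
    - [-90, -25, -78, 0, 0, -35, 1]
    - [-140, -40, -78, 0, 0, -50, 1]
    - [-181, -50, -78, 0, 0, -65, 1]
    - [-181, -50, -78, 0, 0, -80, 1]
    - [-181, -50, -78, 0, 0, -98.3, 1]
    - [-181, -50, -78, 0, 0, -98.3, 1]

```text
time: 1.15
position: [0.5742, -0.1811, 0.2994]
tool_rot: [0.126, 0.992, 0.0, -0.001]
ft_force: [0.4, -0.7, -0.5]
grip_width: 0.0872
```

carry_out:
  series:
    - [0, 0, 0, 0, 0, -20, 1]
    - [0, 0, 0, 0, 0, -20, 1]

```text
time: 1.4
position: [0.5738, -0.1809, 0.2989]
tool_rot: [-0.051, 0.999, 0.001, -0.002]
ft_force: [-0.8, -0.5, 0.2]
grip_width: 0.0872
```

Run:
```python
from h import *
go(.575,-.181,.30,188.3)
snap('wrist','w1',scale=1.5);snap('side','d1',scale=1.5)
go(.575,-.181,.30,188.3)
```

```text
row [-1.2 -0.2 -1.1] [ 0.11 -0.19 -2.47] t 1.4 w 0.0872 F [-0.8 -0.5  0.2] pos [ 0.5738 -0.1809  0.2989] q [-0.49  0.42  1.4  -0.    1.33 -2.16]
row [-1.1 -0.2 -1. ] [ 0.09 -0.18 -2.8 ] t 1.5 w 0.0873 F [ 0.4 -0.2 -0.2] pos [ 0.5739 -0.1809  0.299 ] q [-0.49  0.42  1.4  -0.    1.33 -2.16]
```

View pics/w1.png

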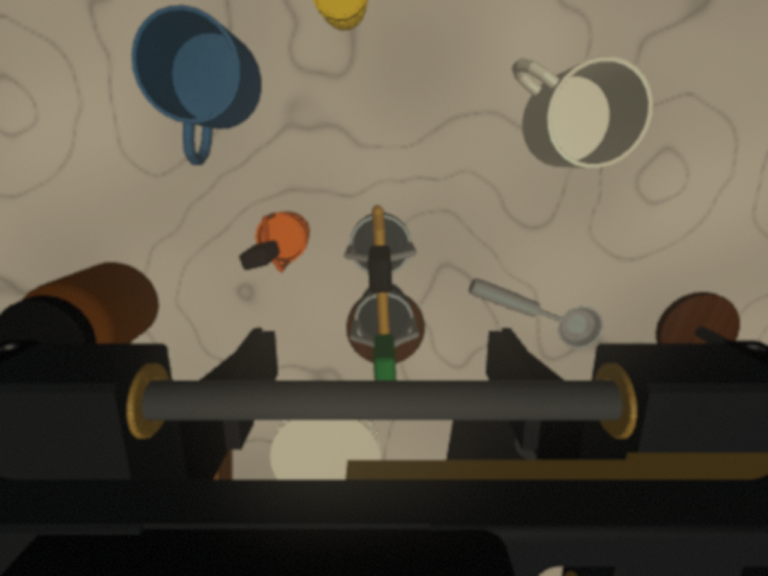

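```bash
cat >> h.py <<'E'
def crop(fn,x0,y0,x1,y1,s,out):
    im=load(fn)['pixels'][y0:y1,x0:x1,::-1]; im=cv2.resize(im,None,fx=s,fy=s,interpolation=cv2.INTER_CUBIC)
    for x in range((x0//10+1)*10,x1,10):
        cv2.line(im,((x-x0)*s,0),((x-x0)*s,5),(0,0,255),1)
        if x%20==0: cv2.putText(im,str(x),((x-x0)*s-9,18),0,.35,(0,0,255),1)
    for y in range((y0//10+1)*10,y1,10):
        cv2.line(im,(0,(y-y0)*s),(6,(y-y0)*s),(0,0,255),1)
        cv2.putText(im,str(y),(8,(y-y0)*s+4),0,.35,(0,0,255),1)
    cv2.imwrite(f'pics/{out}.png',im)
E
python3 - <<'E'
from h import *
crop('w1',215,130,295,260,4,'w1a'); crop('w1',80,0,180,115,5,'w1b')
E
```

```text
(no output)
```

View pics/w1a.png

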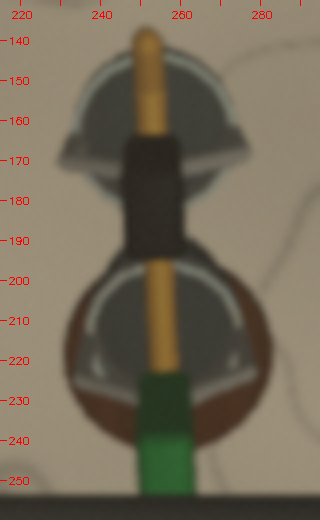

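View pics/w1b.png

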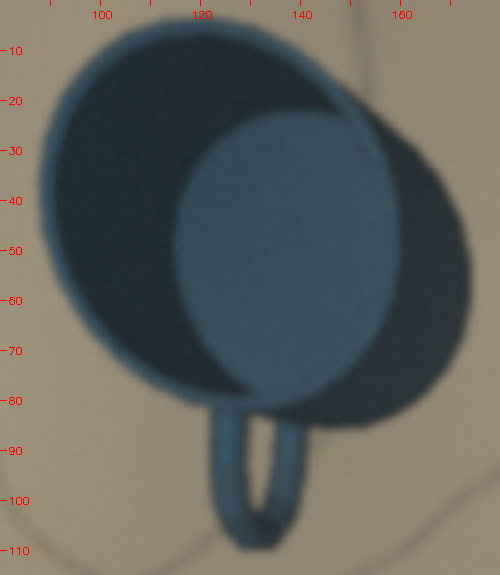

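View pics/d1.png

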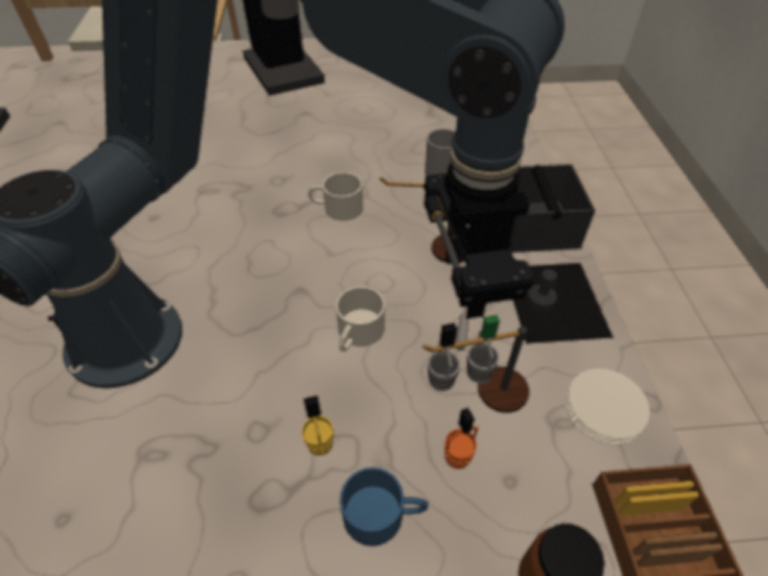

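Run:
```python
from h import *
W=load('w1');D=load('side0')
print(W['position'])
print('black top far edge/near',atz(W,254,195,.2205),atz(W,254,179,.2205))
print('block bottom near',atz(W,253,164,.1785))
print('green near top',atz(W,265-.5-13.5,239,.2205), atz(W,250.5,223,.1785))
print('rod end',tri([(W,251.5,137.5),(D,283,231)]), atz(W,251.5,137.5,.184))
print('rod bits z.17',atz(W,253,160,.170),atz(W,254.5,212,.17))
# mug: fit ellipse centre
for fn,hs in (('w1',None),('side0',None)):
    c=load(fn);best=None
    from scipy.optimize import least_squares
pts={'w1':[(88,40),(118,4),(140,13),(160,48),(155,68),(130,82),(105,69)],'side0':[(227,333),(268,333.5),(248,312),(232.5,320),(263,319)]}
def res(p,fns,full=False):
    r=[]
    for fn in fns:
        for u,v in pts[fn]:
            X=atz(load(fn),u,v,p[2] if len(p)>2 else .07); r.append(np.hypot(X[0]-p[0],X[1]-p[1])-.045)
    return r
for f in (['w1'],['side0'],['w1','side0']):
    s=least_squares(res,[.45,-.36],args=(f,)); print('mug',f,s.x,np.round(np.array(s.fun)*1000,1))
s=least_squares(res,[.45,-.36,.07],args=(['w1','side0'],)); print('mug3',s.x)
h=(132,105); print('handle',atz(W,*h,.035))
```

```text
[ 0.49781832 -0.1888367   0.46303604]
black top far edge/near [ 0.57290477 -0.18060789  0.2205    ] [ 0.55830156 -0.18210641  0.2205    ]
block bottom near [ 0.55330778 -0.1835462   0.1785    ]
green near top [ 0.6159099 -0.1790059  0.2205   ] [ 0.6176494 -0.1797087  0.1785   ]
rod end (array([ 0.52893314, -0.1878145 ,  0.17807818]), [np.float64(0.0018392162674335645), np.float64(0.0018392162674337202)]) [ 0.52647951 -0.1877254   0.184     ]
rod bits z.17 [ 0.55076858 -0.1838147   0.17      ] [ 0.60787007 -0.17636058  0.17      ]
mug ['w1'] [ 0.43951641 -0.35659964] [ 0.1 -0.9 -3.5 -0.9 -0.1 -0.6 -4.4]
mug ['side0'] [ 0.44030895 -0.3640732 ] [-2.1 -2.8  1.3 -1.4 -0.5]
mug ['w1', 'side0'] [ 0.43989141 -0.35913652] [-2.4 -0.9 -2.   1.6  1.8 -0.5 -6.2 -2.8 -1.7 -3.5 -5.1 -3.1]
mug3 [ 0.43927442 -0.36018067  0.0608579 ]
handle [ 0.51328607 -0.36272152  0.035     ]
```

```bash
python3 -c "
from h import *
go(.562,-.1823,.1845,187.4)"
```

```text
row [ 11.6  -0.4 114.5] [ 0.09 -0.18 -1.9 ] t 1.5 w 0.0873 F [ 0.4 -0.2 -0.2] pos [ 0.5739 -0.1809  0.299 ] q [-0.49  0.42  1.4  -0.    1.33 -2.16]
```

carry_out:
  series:
    - [11.5, -0.4, 30, 0, -0.2, -1.9, 1]
    - [11.5, -0.4, 70, 0, -0.2, -1.9, 1]
    - [11.5, -0.4, 95, 0, -0.2, -1.9, 1]
    - [11.5, -0.4, 114, 0, -0.2, -1.9, 1]
    - [11.5, -0.4, 114, 0, -0.2, -1.9, 1]

```text
time: 2.12
position: [0.5609, -0.1817, 0.1833]
tool_rot: [-0.063, 0.998, 0.002, -0.002]
ft_force: [-0.1, -0.5, 0.8]
grip_width: 0.0868
```

Run:
```python
from h import *
go(.562,-.1823,.1845,187.4)
snap('wrist','w2',scale=1.5);snap('side','d2',(220,170,380,280),5)
```

```text
row [-1.  -0.7 -1.2] [ 0.24 -0.18 -0.14] t 2.125 w 0.0868 F [-0.1 -0.5  0.8] pos [ 0.5609 -0.1817  0.1833] q [-0.5   0.53  1.56  0.    1.06 -2.2 ]
```

View pics/w2.png

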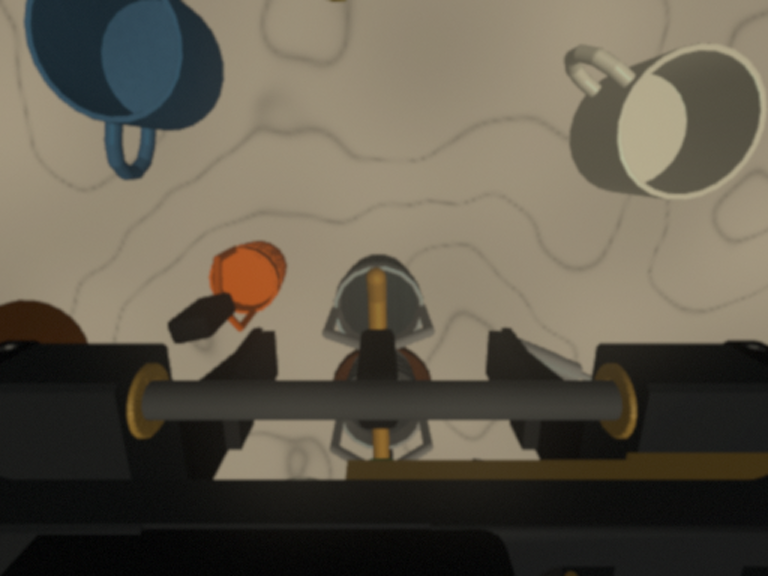

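View pics/d2.png

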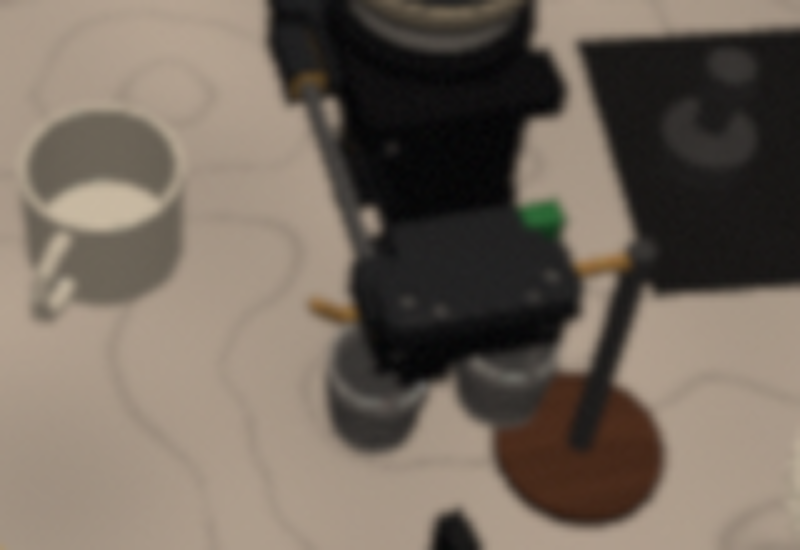

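carry_out:
  series:
    - [0, -0.7, -1, 0, 0, 0, 0]
    - [0, -0.7, -1, 0, 0, 0, -1]
    - [0, -0.7, -1, 0, 0, 0, -1]
    - [0, -0.7, -1, 0, 0, 0, -1]
    - [0, -0.7, -1, 0, 0, 0, -1]
    - [0, -0.7, -1, 0, 0, 0, -1]
  force: 25

```text
time: 2.98
position: [0.5625, -0.1832, 0.1863]
tool_rot: [-0.064, 0.998, 0.001, 0.0]
ft_force: [-0.3, 0.5, 0.2]
grip_width: 0.035
```

Run:
```python
from h import *
go(.562,-.1823,.1845,187.4)
snap('wrist','w3',scale=1.5)
```

```text
row [0.4 0.9 1.8] [ 0.08  0.04 -0.09] t 2.975 w 0.035 F [-0.3  0.5  0.2] pos [ 0.5625 -0.1832  0.1863] q [-0.5   0.53  1.56  0.    1.06 -2.2 ]
```

View pics/w3.png

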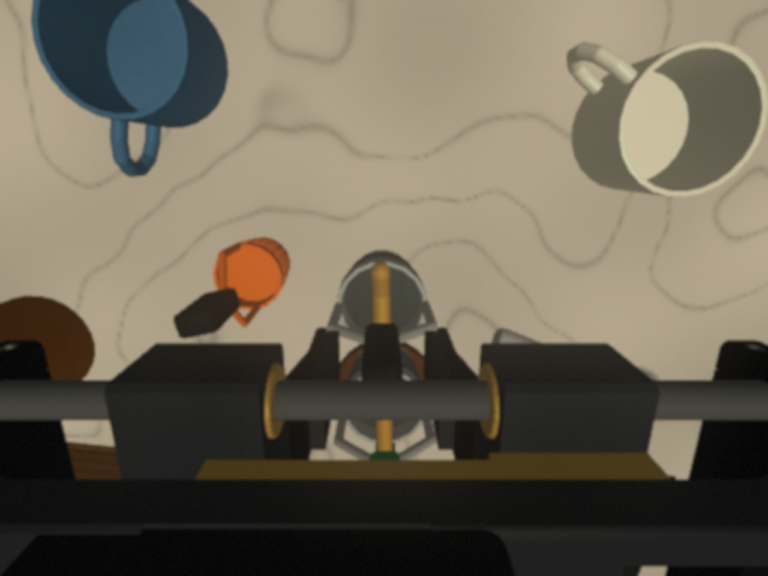

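carry_out:
  series:
    - [0, 1, 1.5, 0, 0, 0, -1]
    - [0, 1, 1.5, 0, 0, 0, -1]
    - [0, 1, 1.5, 0, 0, 0, -1]
    - [0, 1, 1.5, 0, 0, 0, -1]
    - [0, 1, 1.5, 0, 0, 0, -1]
    - [0, 1, 1.5, 0, 0, 0, -1]
  force: 25

```text
time: 3.78
position: [0.5625, -0.1824, 0.1849]
tool_rot: [-0.064, 0.998, 0.001, 0.0]
ft_force: [0.4, -2.2, -0.6]
grip_width: 0.0139
```

Run:
```python
from h import *
go(.562,-.1823,.2045,187.4)
```

```text
row [  0.5   0.2 -19.6] [ 0.06  0.05 -0.09] t 3.775 w 0.0139 F [ 0.4 -2.2 -0.6] pos [ 0.5625 -0.1824  0.1849] q [-0.5   0.53  1.56  0.    1.06 -2.2 ]
```

carry_out:
  series:
    - [0, 0, -5, 0, 0, 0, -1]
    - [0, 0, -10, 0, 0, 0, -1]
    - [0, 0, -15, 0, 0, 0, -1]
    - [0, 0, -20, 0, 0, 0, -1]
    - [0, 0, -20, 0, 0, 0, -1]

```text
time: 4.4
position: [0.5628, -0.1825, 0.2055]
tool_rot: [-0.064, 0.998, 0.0, 0.001]
ft_force: [0.5, 0.3, -1.4]
grip_width: 0.0138
```

Run:
```python
from h import *
go(.562,-.1823,.2045,187.4)
snap('wrist','w4',scale=1.5);snap('side','d4',(220,170,380,280),5)
```

```text
row [0.8 0.3 1. ] [ 0.02  0.11 -0.08] t 4.4 w 0.0138 F [ 0.5  0.3 -1.4] pos [ 0.5628 -0.1825  0.2055] q [-0.5   0.5   1.54  0.    1.1  -2.2 ]
```

View pics/w4.png

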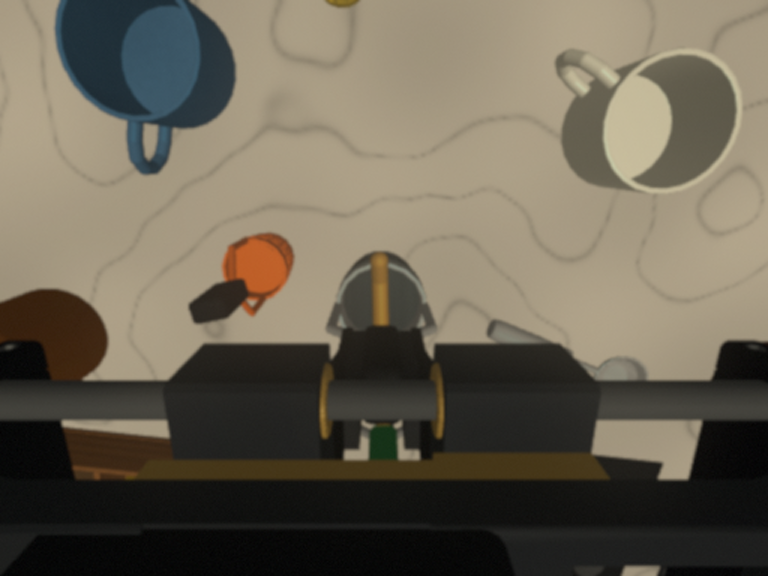

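View pics/d4.png

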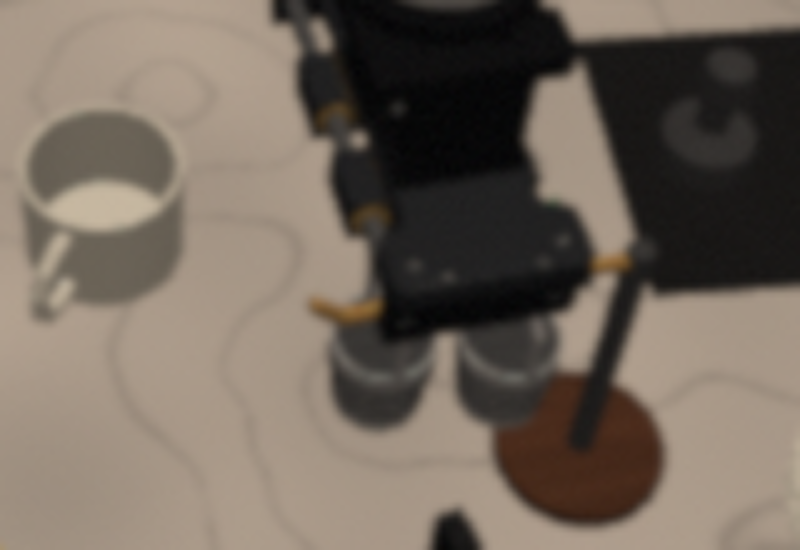

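carry_out:
  series:
    - [8, 0, 0.5, 0, 0, 0, -1]
    - [20, 0, 0.5, 0, 0, 0, -1]
    - [34, 0, 0.5, 0, 0, 0, -1]
    - [48, 0, 0.5, 0, 0, 0, -1]
    - [62, 0, 0.5, 0, 0, 0, -1]
    - [76, 0, 0.5, 0, 0, 0, -1]
    - [85, 0, 0.5, 0, 0, 0, -1]
    - [85, 0, 0.5, 0, 0, 0, -1]

```text
time: 5.5
position: [0.4775, -0.1932, 0.2044]
tool_rot: [-0.063, 0.998, 0.001, 0.0]
ft_force: [0.1, 0.4, -1.7]
grip_width: 0.0141
```

Run:
```python
from h import *
go(.40,.20,.23,171.5)
snap('wrist','w5',scale=1.5);snap('side','d5',(200,150,380,285),4)
```

```text
row [ 27.1 399.9 -25.1] [ 0.08  0.03 15.77] t 5.5 w 0.0141 F [ 0.1  0.4 -1.7] pos [ 0.4775 -0.1932  0.2044] q [-0.6   0.41  1.73  0.    1.01 -2.3 ]
```

View pics/w5.png

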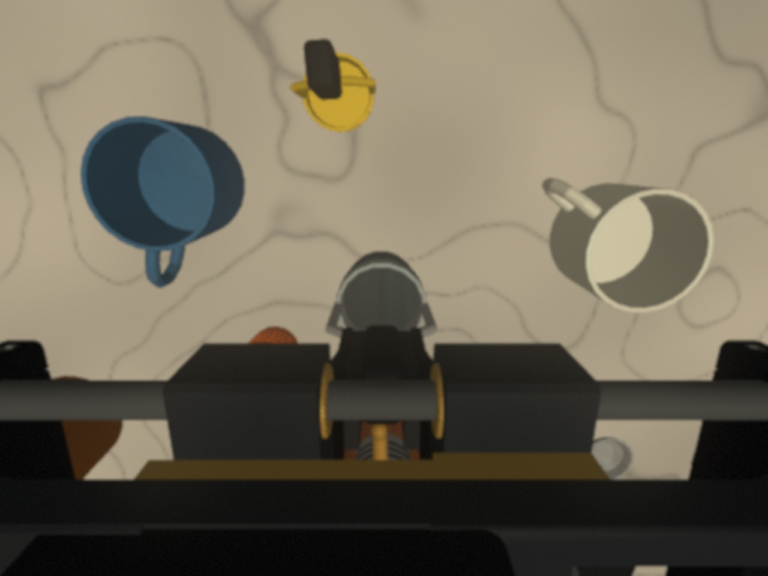

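View pics/d5.png

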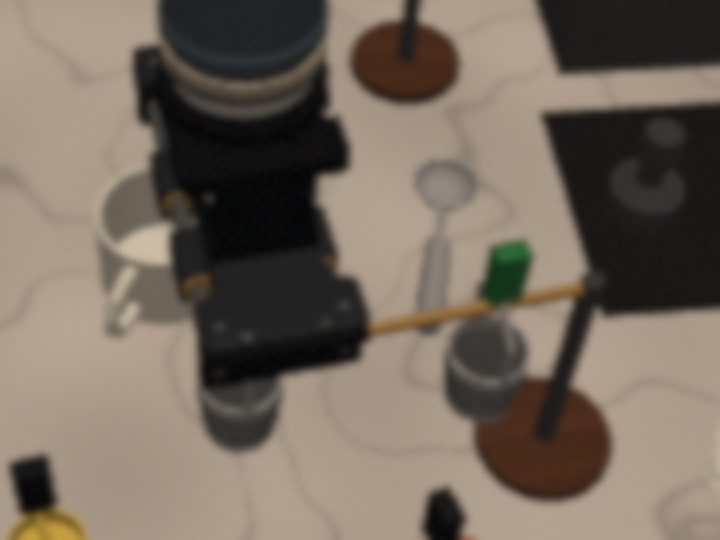

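Run:
```python
from h import *
snap('scene','s5')
crop('d5',240,90,330,185,6,'d5b'); crop('s5',310,150,370,275,4,'s5b')
```

```text
(no output)
```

View pics/d5b.png

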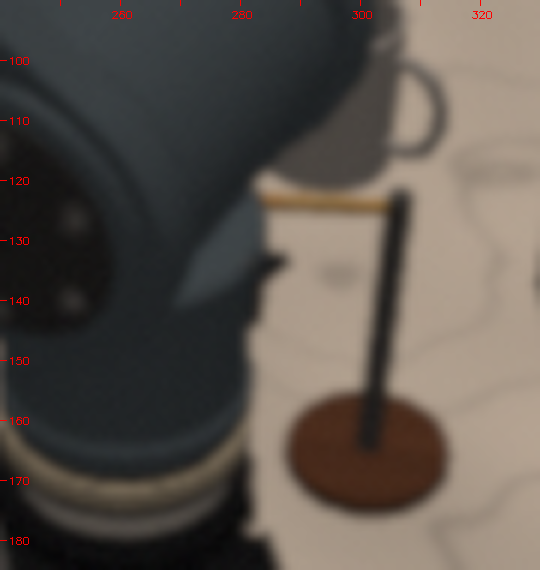

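View pics/s5b.png

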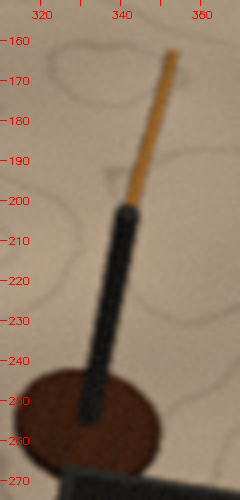

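Run:
```python
from h import *
S=load('s5');D=load('d5')
for n,s,d in (('top',(341.5,202.5),(306.5,122.5)),('end',(352.7,163),(254,118.3)),('base',(332,255),(301.5,165))):
    x,e=tri([(S,*s),(D,*d)]); print(n,x,e[0])
print('side end',atz(D,254,118.3,.184),'bend',atz(D,259,122.5,.17),'post rod',atz(D,302,124,.17))
print('scene rod',atz(S,352.7,163,.184),atz(S,343,199,.172), atz(S,349,176,.174))
```

```text
top [0.64635034 0.18824158 0.17700484] 0.00206679035027806
end [0.49666657 0.21025097 0.18368229] 0.0018933414686813032
base [0.64683726 0.18819895 0.00882668] 0.003675249852743625
side end [0.49727818 0.20695418 0.184     ] bend [0.51156133 0.20472004 0.17      ] post rod [0.63497276 0.1883408  0.17      ]
scene rod [0.49429133 0.21148463 0.184     ] [0.62469013 0.1931075  0.172     ] [0.5368729  0.20468854 0.174     ]
```

```bash
python3 -c "
from h import *
go(.4467,.2177,.235,171.6)"
```

```text
row [-20.7 411.8 -30.3] [ 0.04  0.09 15.72] t 5.65 w 0.0136 F [-0.6 -0.1 -1.5] pos [ 0.4786 -0.1934  0.2045] q [-0.6   0.41  1.72  0.    1.01 -2.3 ]
```

carry_out:
  series:
    - [0, 5, -15, 0, 0, 0, -1]
    - [0, 25, -30, 0, 0, 0, -1]
    - [0, 55, -30, 0, 0, 2, -1]
    - [-2, 95, -30, 0, 0, 4, -1]
    - [-5, 140, -30, 0, 0, 6, -1]
    - [-8, 185, -30, 0, 0, 8, -1]
    - [-11, 230, -30, 0, 0, 10, -1]
    - [-14, 275, -30, 0, 0, 12, -1]

```text
time: 6.65
position: [0.4568, 0.0838, 0.236]
tool_rot: [0.041, 0.999, 0.001, 0.002]
ft_force: [1.0, 0.2, -0.9]
grip_width: 0.0141
```

```bash
python3 -c "
from h import *
go(.4467,.2177,.235,171.6)"
```

```text
row [ 21.1 132.6   1.1] [0.08 0.18 3.7 ] t 6.65 w 0.0141 F [ 1.   0.2 -0.9] pos [0.4568 0.0838 0.236 ] q [-0.06  0.29  1.81  0.    1.04 -1.55]
```

carry_out:
  series:
    - [7, 40, 1, 0, 0, 2, -1]
    - [14, 75, 1, 0, 0, 3.7, -1]
    - [19, 105, 1, 0, 0, 3.7, -1]
    - [21, 125, 1, 0, 0, 3.7, -1]
    - [21, 132.6, 1, 0, 0, 3.7, -1]
    - [21, 132.6, 1, 0, 0, 3.7, -1]

```text
time: 7.4
position: [0.4465, 0.2182, 0.2357]
tool_rot: [0.072, 0.997, 0.001, 0.002]
ft_force: [-0.6, -0.0, -0.4]
grip_width: 0.0132
```

Run:
```python
from h import *
go(.4467,.2177,.2045,171.6)
snap('wrist','w6',scale=1.5);snap('side','d6');snap('scene','s6')
crop('d6',200,70,330,180,6,'d6b'); crop('s6',310,100,390,230,4,'s6b')
```

```text
row [-0.2 -0.5 31.2] [0.09 0.22 0.09] t 7.4 w 0.0132 F [-0.6 -0.  -0.4] pos [0.4465 0.2182 0.2357] q [ 0.23  0.34  1.73  0.    1.07 -1.2 ]
```

View pics/w6.png

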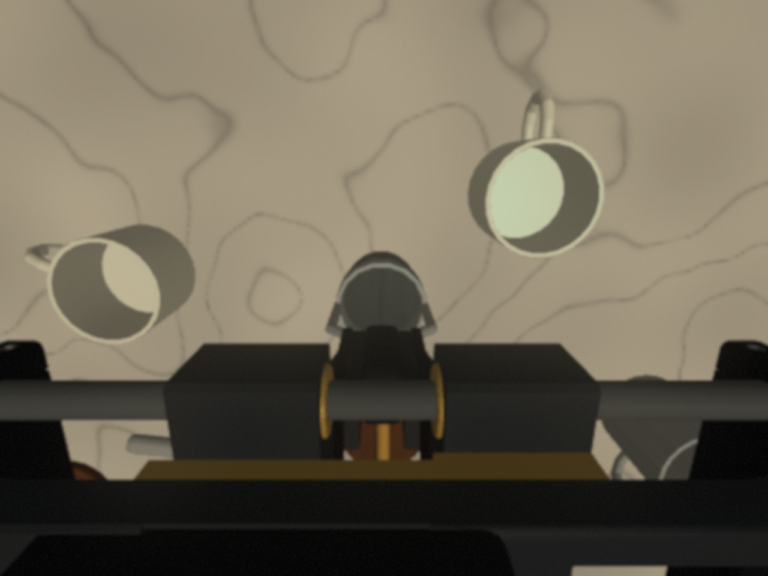

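View pics/d6b.png

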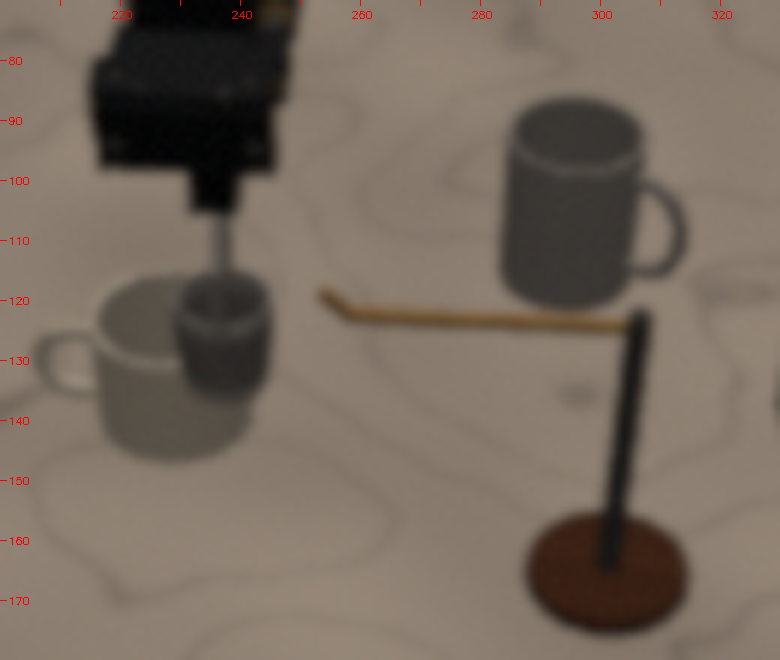

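View pics/s6b.png

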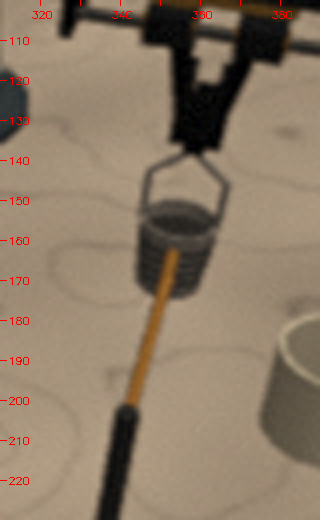

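Run:
```python
from h import *
W=load('w6');o=robot.get_obs();Rc=R.from_quat(o['tool_rot']).as_matrix()
for v in (285,300):
    im=W['pixels'][v,235:280].astype(int); d=im[:,0]-im[:,2]; i=np.where(d>d.max()*.6)[0]+235; u=i.mean()
    X=atz(W,u,v,.17); print(i.min(),i.max(),X,Rc.T@(X-o['position']))
W=load('w4'); v=180
im=W['pixels'][v,235:275].astype(int); d=im[:,0]-im[:,2]; i=np.where(d>d.max()*.6)[0]+235; print(i.min(),i.max())
X=atz(W,i.mean(),v,.176); print(X)
```

```text
252 259 [0.52939626 0.20787835 0.17      ] [-0.08296318  0.00298018  0.06553385]
252 259 [0.54569378 0.20553006 0.17      ] [-0.09942878  0.00304939  0.0655849 ]
248 257
[ 0.53615485 -0.1867122   0.176     ]
```

carry_out:
  series:
    - [0, 1, 12, 0, 0, 0, -1]
    - [0, 2, 24, 0, 0, 0, -1]
    - [0, 2, 31, 0, 0, 0, -1]
    - [0, 2, 31, 0, 0, 0, -1]

```text
time: 8.05
position: [0.4465, 0.2188, 0.2032]
tool_rot: [0.074, 0.997, 0.0, 0.0]
ft_force: [-0.5, -0.1, -0.4]
grip_width: 0.0138
```

Run:
```python
from h import *
go(.4467,.2197,.2045,171.6)
snap('side','d7')
crop('d7',200,70,330,180,6,'d7b')
```

```text
row [-0.1  0.9 -1.3] [ 0.02  0.05 -0.05] t 8.05 w 0.0138 F [-0.5 -0.1 -0.4] pos [0.4465 0.2188 0.2032] q [ 0.23  0.38  1.77  0.    0.99 -1.19]
```

View pics/d7b.png

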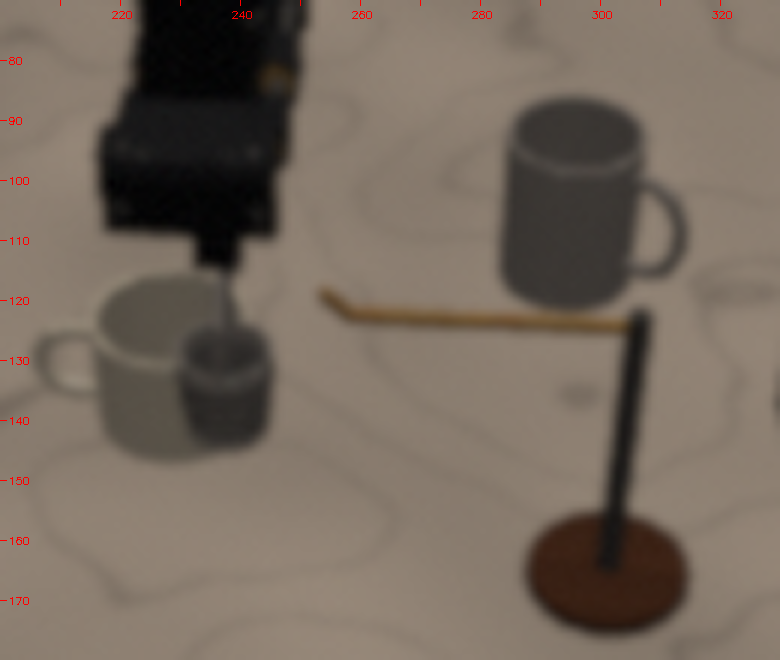

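carry_out:
  series:
    - [-8, 1, -1, 0, 0, 0, -1]
    - [-20, 1, -1, 0, 0, 0, -1]
    - [-32, 1, -1, 0, 0, 0, -1]
    - [-44, 1, -1, 0, 0, 0, -1]
    - [-54, 1, -1, 0, 0, 0, -1]
    - [-62, 1, -1, 0, 0, 0, -1]
    - [-70, 1, -1, 0, 0, 0, -1]
    - [-70, 1, -1, 0, 0, 0, -1]

```text
time: 9.1
position: [0.5169, 0.2095, 0.2049]
tool_rot: [0.074, 0.997, 0.0, 0.001]
ft_force: [0.0, -0.8, -0.6]
grip_width: 0.0143
```

Run:
```python
from h import *
go(.5623,.2036,.2045,171.6)
snap('side','d8');snap('wrist','w8',scale=1.5);snap('scene','s8')
crop('d8',200,70,330,180,6,'d8b');crop('s8',310,100,390,230,4,'s8b')
```

```text
row [-45.8   0.8   0.5] [ 0.05  0.14 -0.07] t 9.1 w 0.0143 F [ 0.  -0.8 -0.6] pos [0.5169 0.2095 0.2049] q [ 0.18  0.46  1.62  0.    1.06 -1.24]
```

View pics/d8b.png

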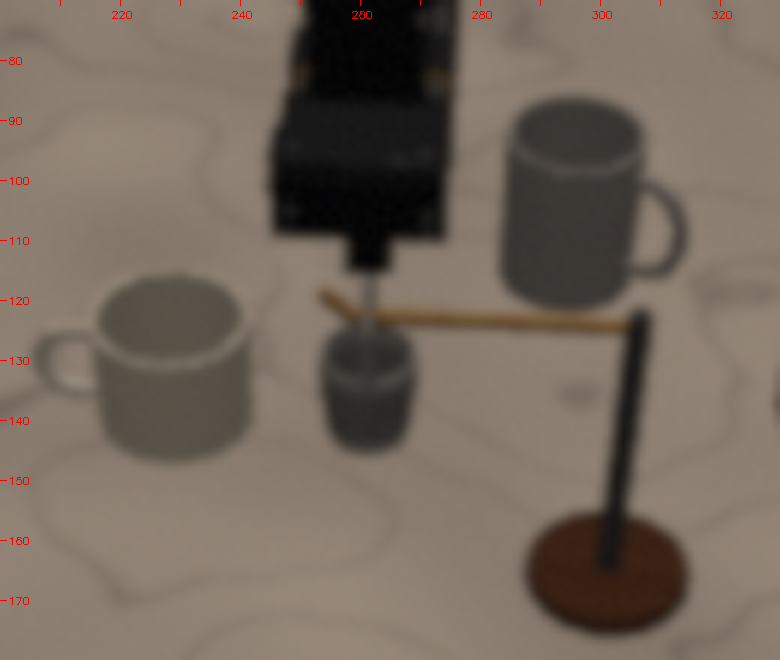

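View pics/w8.png

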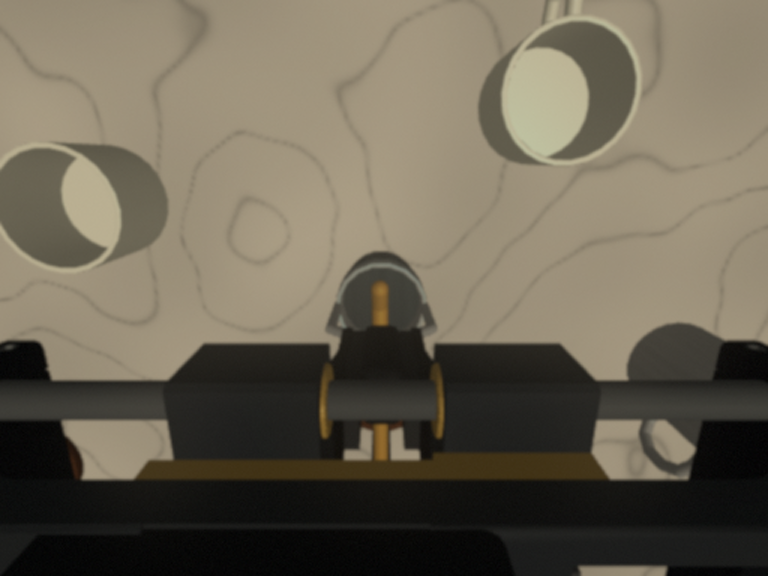

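View pics/s8b.png

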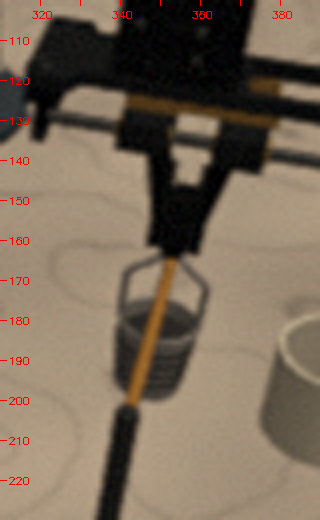

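carry_out:
  series:
    - [-8, 0, 0, 0, 0, 0, -1]
    - [-20, 0, 0, 0, 0, 0, -1]
    - [-32, 0, 0, 0, 0, 0, -1]
    - [-42, 0, 0, 0, 0, 0, -1]
    - [-48, 0, 0, 0, 0, 0, -1]
    - [-48, 0, 7, 0, 0, 0, -1]
    - [-48, 0, 14, 0, 0, 0, -1]
    - [-48, 0, 17, 0, 0, 0, -1]

```text
time: 10.25
position: [0.5623, 0.2026, 0.1869]
tool_rot: [0.073, 0.997, 0.0, -0.0]
ft_force: [-0.4, 1.0, -1.1]
grip_width: 0.0141
```

Run:
```python
from h import *
go(.5623,.2036,.1848,171.6)
snap('side','d9');snap('scene','s9')
crop('d9',200,70,330,180,6,'d9b');crop('s9',310,120,390,250,4,'s9b')
```

```text
row [0.1 1.  2.1] [ 0.   -0.04 -0.03] t 10.25 w 0.0141 F [-0.4  1.  -1.1] pos [0.5623 0.2026 0.1869] q [ 0.16  0.53  1.54  0.    1.07 -1.26]
```

View pics/d9b.png

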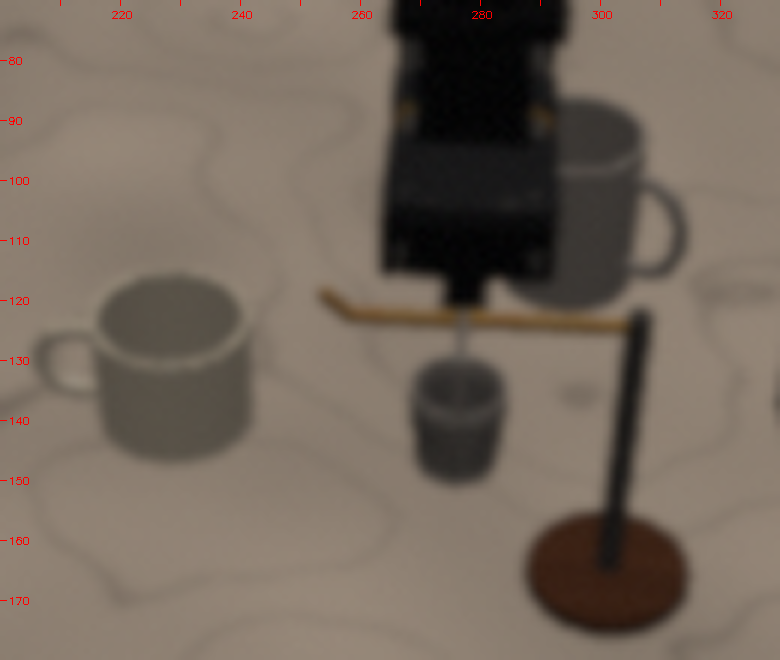

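View pics/s9b.png

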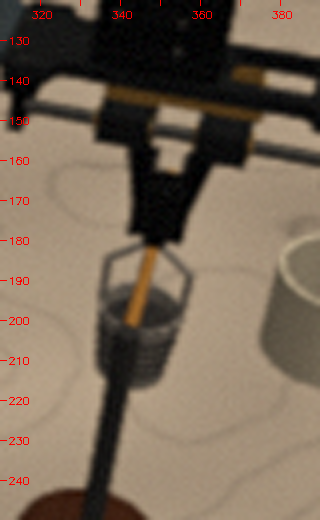

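carry_out:
  series:
    - [0, 0.8, 1, 0, 0, 0, -1]
    - [0, 0.8, 2, 0, 0, 0, -1]
    - [0, 0.8, 2, 0, 0, 0, -1]

```text
time: 10.72
position: [0.5628, 0.2035, 0.1856]
tool_rot: [0.073, 0.997, 0.0, 0.0]
ft_force: [-0.5, 0.2, 0.8]
grip_width: 0.014
```

Run:
```python
from h import *
go(.5623,.2036,.1848,171.6)
```

```text
row [0.5 0.1 0.8] [ 0.01  0.01 -0.02] t 10.725 w 0.014 F [-0.5  0.2  0.8] pos [0.5628 0.2035 0.1856] q [ 0.16  0.54  1.54  0.    1.07 -1.26]
```

carry_out:
  series:
    - [0, 0, 0, 0, 0, 0, -0.5]
    - [0, 0, 0, 0, 0, 0, -0.5]
    - [0, 0, 0, 0, 0, 0, 0]
    - [0, 0, 0, 0, 0, 0, 0.3]
    - [0, 0, 0, 0, 0, 0, 0.3]
    - [0, 0, 0, 0, 0, 0, 0.3]
    - [0, 0, 0, 0, 0, 0, 0.3]
    - [0, 0, 0, 0, 0, 0, 0.3]

```text
time: 11.72
position: [0.5628, 0.2035, 0.1856]
tool_rot: [0.073, 0.997, 0.0, 0.0]
ft_force: [0.3, 0.5, 0.1]
grip_width: 0.0563
```

Run:
```python
from h import *
go(.5623,.2036,.30,171.6)
snap('side','d10');snap('wrist','w10',scale=1.5)
crop('d10',200,70,330,180,6,'d10b')
```

```text
row [ 5.000e-01  1.000e-01 -1.144e+02] [ 0.01  0.01 -0.02] t 11.725 w 0.0563 F [0.3 0.5 0.1] pos [0.5628 0.2035 0.1856] q [ 0.16  0.54  1.54  0.    1.07 -1.26]
```

View pics/w10.png

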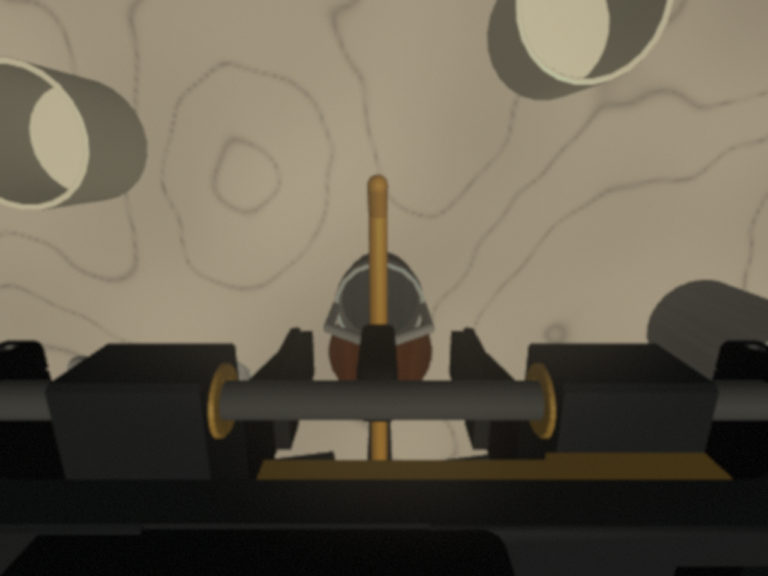

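View pics/d10b.png

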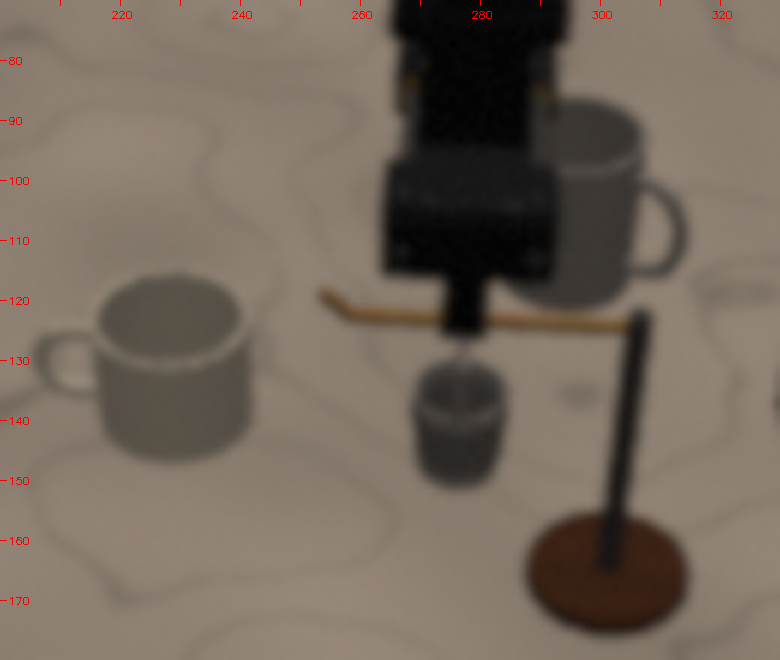

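Black hangs freely, centred on the rod. Straight up, then over to the green one.

carry_out:
  series:
    - [0, 0, -15, 0, 0, 0, 0.3]
    - [0, 0, -45, 0, 0, 0, 0.3]
    - [0, 0, -90, 0, 0, 0, 1]
    - [0, 0, -114, 0, 0, 0, 1]
    - [0, 0, -114, 0, 0, 0, 1]

```text
time: 12.45
position: [0.5643, 0.2038, 0.3029]
tool_rot: [0.073, 0.997, 0.001, 0.003]
ft_force: [-1.0, -0.9, -0.6]
grip_width: 0.0787
```

Run:
```python
from h import *
go(.64,-.1735,.30,187.4)
snap('side','d11');crop('d11',200,70,330,180,6,'d11b')
crop('d11',270,190,370,285,6,'d11c')
```

```text
row [-130.1 -362.2    3. ] [  0.08   0.41 -15.81] t 12.45 w 0.0787 F [-1.  -0.9 -0.6] pos [0.5643 0.2038 0.3029] q [ 0.16  0.41  1.4   0.    1.32 -1.26]
```

View pics/d11b.png

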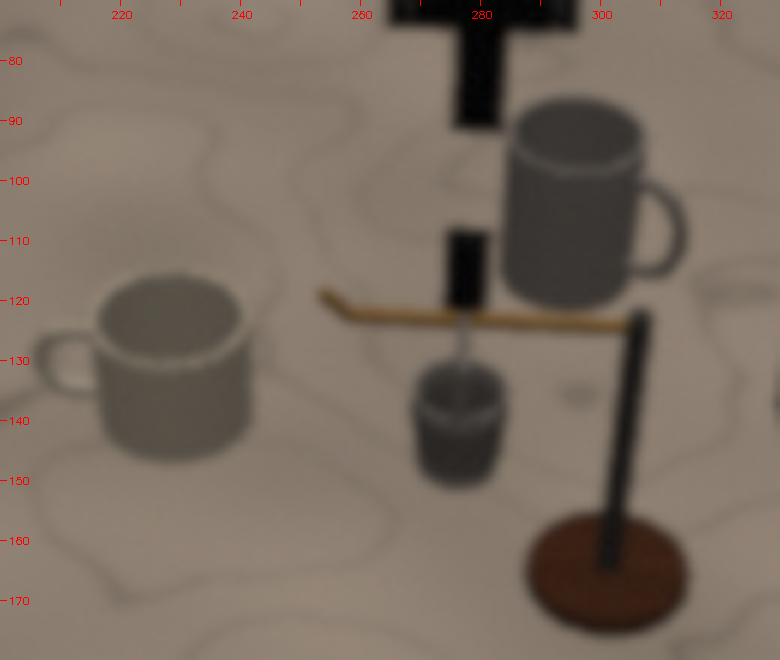

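View pics/d11c.png

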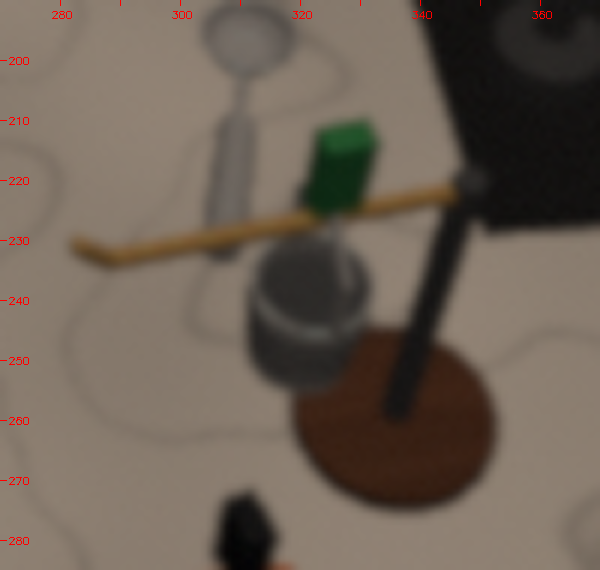

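carry_out:
  series:
    - [-10, -40, 3, 0, 0, -2, 1]
    - [-30, -90, 3, 0, 0, -5, 1]
    - [-50, -145, 3, 0, 0, -8, 1]
    - [-70, -200, 3, 0, 0, -11, 1]
    - [-90, -255, 3, 0, 0, -13, 1]
    - [-110, -310, 3, 0, 0, -15.8, 1]
    - [-130, -350, 3, 0, 0.4, -15.8, 1]
    - [-130, -362, 3, 0, 0.4, -15.8, 1]

```text
time: 13.5
position: [0.6384, -0.1765, 0.2952]
tool_rot: [-0.063, 0.998, 0.001, -0.003]
ft_force: [0.1, -0.0, 0.5]
grip_width: 0.0871
```

carry_out:
  series:
    - [0, 0, 0, 0, 0, 0, 1]
    - [0, 0, 0, 0, 0, 0, 1]

```text
time: 13.75
position: [0.6376, -0.175, 0.2943]
tool_rot: [-0.063, 0.998, 0.002, -0.005]
ft_force: [-0.2, 0.9, -0.2]
grip_width: 0.0869
```

Run:
```python
from h import *
go(.628,-.174,.1848,187.4)
c=snap('wrist','w12');print(c['position'])
crop('w12',200,120,310,250,5,'w12b')
```

```text
row [  8.4   1.7 109.6] [ 0.25 -0.5  -0.15] t 13.75 w 0.0869 F [-0.2  0.9 -0.2] pos [ 0.6376 -0.175   0.2943] q [-0.44  0.52  1.24 -0.    1.39 -2.13]
[ 0.5627131  -0.18505401  0.45882938]
```

View pics/w12b.png

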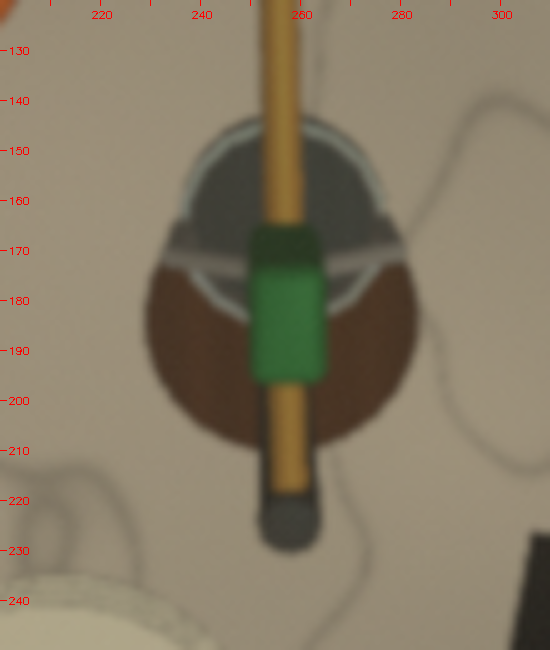

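Run:
```python
from h import *
W=load('w12')
a=atz(W,257.5,173.5,.2205);b=atz(W,257.5,196.5,.2205);print(a,b,(a+b)/2,np.hypot(*(a-b)[:2]))
print('post',atz(W,257.5,224,.178)); print('rod',atz(W,256,145,.174),atz(W,258,208,.174))
print(tri([(W,257.5,196.5),(load('d11'),(329.5),(210.8))]), tri([(W,257.5,173.5),(load('d11'),(324.5),(214.5))]))
```

```text
[ 0.61537008 -0.17416272  0.2205    ] [ 0.63579201 -0.17148707  0.2205    ] [ 0.62558104 -0.17282489  0.2205    ] 0.020596468775547116
post [ 0.67908588 -0.16510285  0.178     ]
rod [ 0.597067   -0.17728647  0.174     ] [ 0.66261231 -0.16666074  0.174     ]
(array([ 0.63359998, -0.17136859,  0.21864107]), [np.float64(0.002641287311900132), np.float64(0.0026412873119001368)]) (array([ 0.61941851, -0.17379373,  0.20911888]), [np.float64(0.001506889073744129), np.float64(0.001506889073744116)])
```

Run:
```python
from h import *
go(.626,-.1735,.1848,187.8)
```

```text
row [ 10.7   2.3 110. ] [ 0.22 -0.46 -0.52] t 13.8 w 0.0873 F [ 0.2 -0.5  0.5] pos [ 0.6379 -0.1747  0.2947] q [-0.44  0.52  1.24 -0.    1.39 -2.13]
```

carry_out:
  series:
    - [10.7, 2.3, 35, 0.2, -0.4, -0.5, 1]
    - [10.7, 2.3, 70, 0.2, -0.4, -0.5, 1]
    - [10.7, 2.3, 95, 0.2, -0.4, -0.5, 1]
    - [10.7, 2.3, 110, 0.2, -0.4, -0.5, 1]
    - [10.7, 2.3, 110, 0.2, -0.4, -0.5, 0.5]

```text
time: 14.42
position: [0.6256, -0.1724, 0.1841]
tool_rot: [-0.068, 0.998, 0.001, -0.001]
ft_force: [0.2, -0.5, 0.4]
grip_width: 0.0827
```

Run:
```python
from h import *
go(.626,-.1735,.1848,187.8)
snap('wrist','w13',scale=1.5);snap('side','d13');crop('d13',260,180,370,285,6,'d13b')
```

```text
row [-0.3 -1.1 -0.7] [ 0.09 -0.15  0.04] t 14.425 w 0.0827 F [ 0.2 -0.5  0.4] pos [ 0.6256 -0.1724  0.1841] q [-0.44  0.6   1.4  -0.    1.14 -2.15]
```

View pics/w13.png

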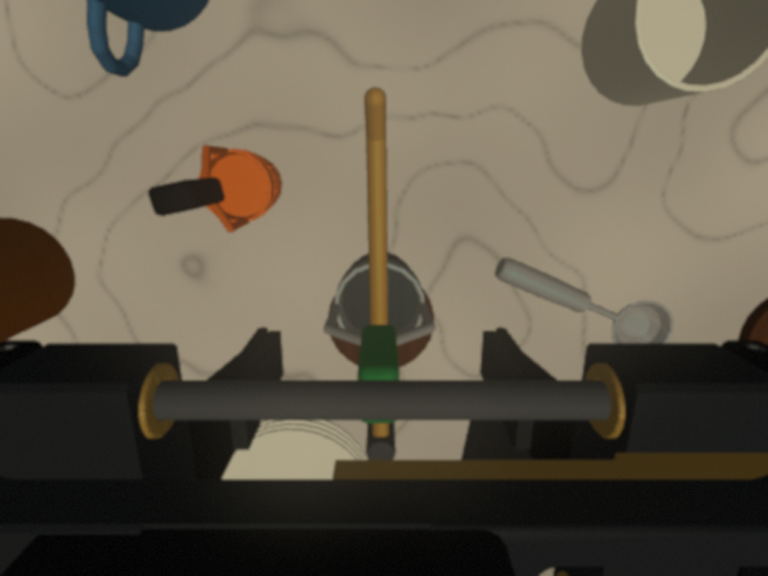

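View pics/d13b.png

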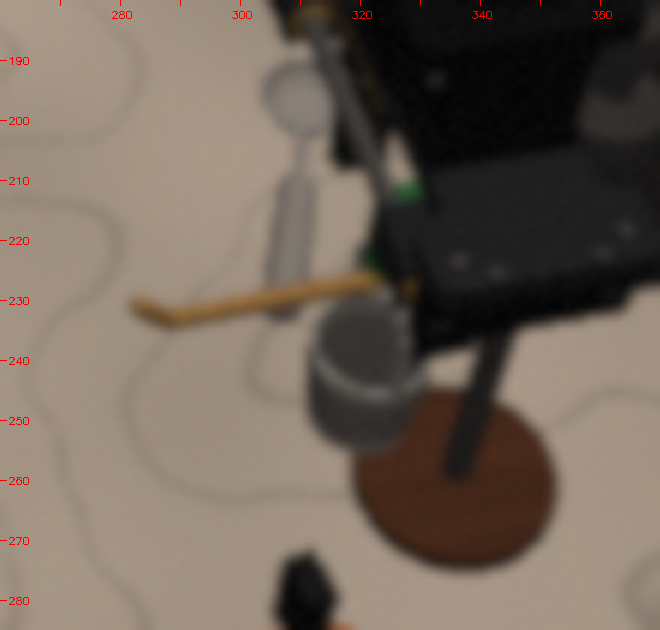

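carry_out:
  series:
    - [-0.3, -1.1, -0.7, 0, 0, 0, -1]
    - [-0.3, -1.1, -0.7, 0, 0, 0, -1]
    - [-0.3, -1.1, -0.7, 0, 0, 0, -1]
    - [-0.3, -1.1, -0.7, 0, 0, 0, -1]
    - [-0.3, -1.1, -0.7, 0, 0, 0, -1]
    - [-0.3, -1.1, -0.7, 0, 0, 0, -1]
    - [-0.3, -1.1, -0.7, 0, 0, 0, -1]
    - [-0.3, -1.1, -0.7, 0, 0, 0, -1]
  force: 25

```text
time: 15.52
position: [0.627, -0.1737, 0.1865]
tool_rot: [-0.068, 0.998, 0.0, 0.0]
ft_force: [-0.4, 2.1, 0.4]
grip_width: 0.0143
```

carry_out:
  series:
    - [0, 0, 0, 0, 0, 0, -1]
    - [0, 0, 0, 0, 0, 0, -1]
    - [0, 0, 0, 0, 0, 0, -1]
    - [0, 0, 0, 0, 0, 0, -1]
  force: 25

```text
time: 16.02
position: [0.627, -0.1736, 0.1865]
tool_rot: [-0.068, 0.998, 0.0, 0.0]
ft_force: [-0.3, 1.9, 0.7]
grip_width: 0.0138
```

Run:
```python
from h import *
go(.626,-.1735,.2047,187.8)
```

```text
row [  1.    0.3 -18.2] [0.05 0.01 0.01] t 16.025 w 0.0138 F [-0.3  1.9  0.7] pos [ 0.627  -0.1736  0.1865] q [-0.44  0.6   1.4   0.    1.14 -2.15]
```

carry_out:
  series:
    - [0, 0, -5, 0, 0, 0, -1]
    - [0, 0, -10, 0, 0, 0, -1]
    - [0, 0, -15, 0, 0, 0, -1]
    - [0, 0, -19, 0, 0, 0, -1]
    - [0, 0, -19, 0, 0, 0, -1]

```text
time: 16.65
position: [0.6273, -0.1739, 0.2061]
tool_rot: [-0.068, 0.998, 0.0, 0.001]
ft_force: [0.2, 0.7, -0.0]
grip_width: 0.0139
```

Run:
```python
from h import *
go(.627-.142*.991,-.1736-.142*.133,.2055,187.8)
snap('wrist','w14',scale=1.5);snap('side','d14');crop('d14',260,180,370,285,6,'d14b')
```

```text
row [142.2   0.7   0.4] [0.01 0.06 0.01] t 16.65 w 0.0139 F [ 0.2  0.7 -0. ] pos [ 0.6273 -0.1739  0.2061] q [-0.44  0.58  1.38  0.    1.18 -2.15]
```

View pics/w14.png

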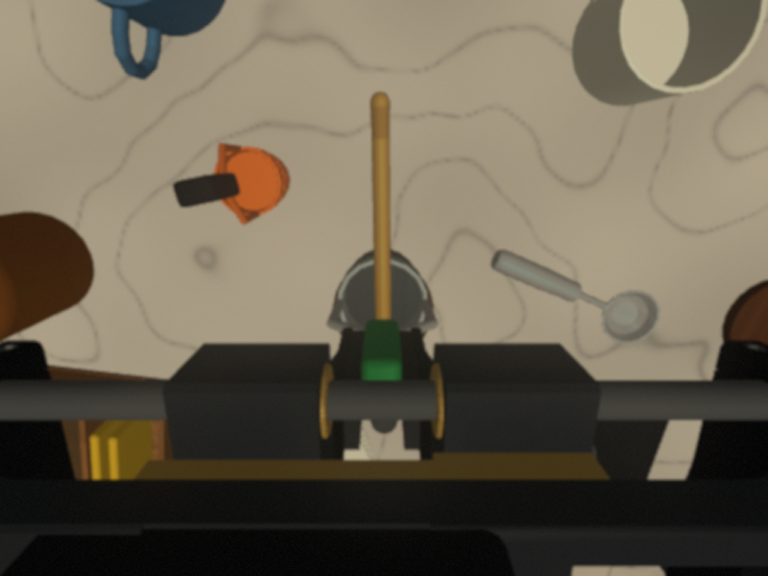

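View pics/d14b.png

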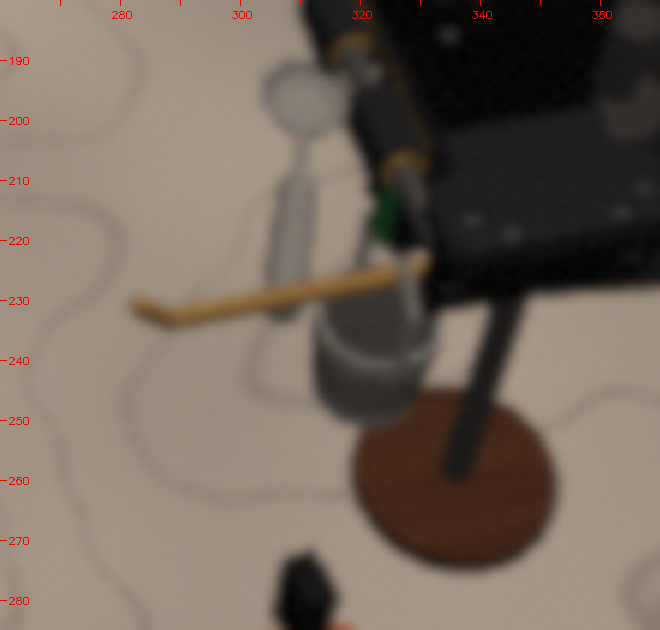

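carry_out:
  series:
    - [8, 0, 0, 0, 0, 0, -1]
    - [20, 0, 0, 0, 0, 0, -1]
    - [34, 0, 0, 0, 0, 0, -1]
    - [48, 0, 0, 0, 0, 0, -1]
    - [62, 0, 0, 0, 0, 0, -1]
    - [74, 0, 0, 0, 0, 0, -1]
    - [82, 0, 0, 0, 0, 0, -1]
    - [82, 0, 0, 0, 0, 0, -1]

```text
time: 17.75
position: [0.5452, -0.1849, 0.2055]
tool_rot: [-0.068, 0.998, 0.0, 0.0]
ft_force: [0.2, -0.1, -1.4]
grip_width: 0.0135
```

Run:
```python
from h import *
go(.627-.145*.991,-.1736-.145*.133,.2055,187.8)
snap('wrist','w15',scale=1.5);snap('side','d15');crop('d15',230,180,360,285,6,'d15b')
```

```text
row [62.4  0.5  0. ] [ 0.06  0.01 -0.02] t 17.75 w 0.0135 F [ 0.2 -0.1 -1.4] pos [ 0.5452 -0.1849  0.2055] q [-0.52  0.48  1.58  0.    1.08 -2.23]
```

View pics/d15b.png

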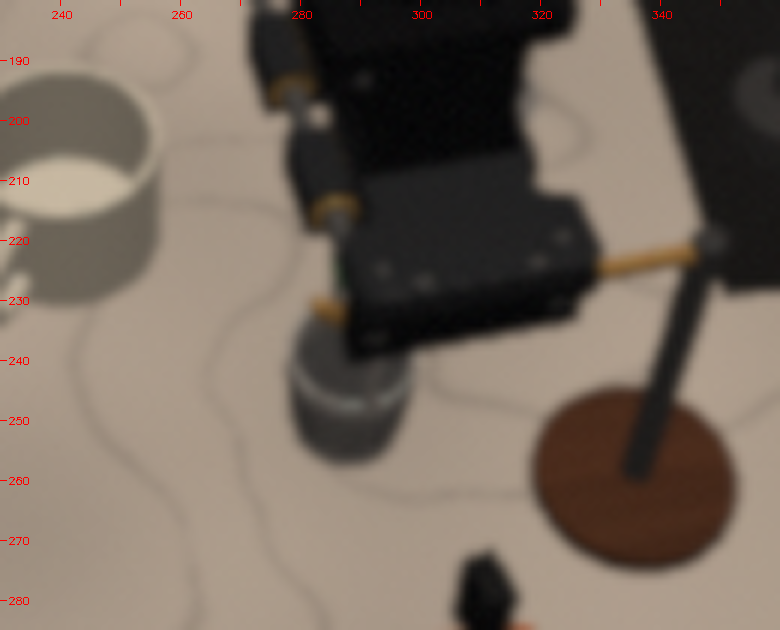

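View pics/w15.png

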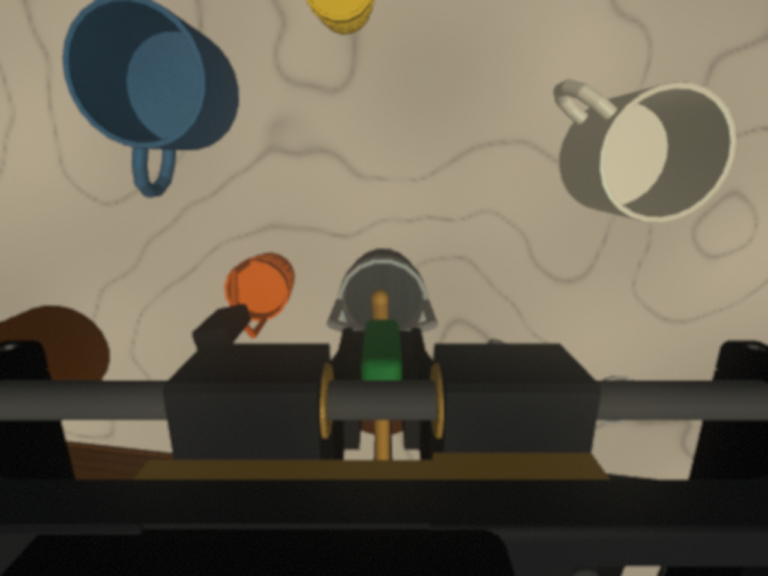

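carry_out:
  series:
    - [8, 0.5, 0, 0, 0, 0, -1]
    - [20, 0.5, 0, 0, 0, 0, -1]
    - [34, 0.5, 0, 0, 0, 0, -1]
    - [48, 0.5, 0, 0, 0, 0, -1]
    - [60, 0.5, 0, 0, 0, 0, -1]
    - [68, 0.5, 0, 0, 0, 0, -1]
    - [70, 0.5, 0, 0, 0, 0, -1]
    - [70, 0.5, 0, 0, 0, 0, -1]

```text
time: 18.85
position: [0.4769, -0.1942, 0.2056]
tool_rot: [-0.068, 0.998, 0.0, 0.001]
ft_force: [0.1, 0.8, -1.4]
grip_width: 0.0141
```

Run:
```python
from h import *
go(.44,-.36,.235,187.8)
snap('wrist','w16',scale=1.5);snap('side','d16');crop('d16',210,180,360,285,5,'d16b')
crop('w16',20,20,200,200,4,'w16b')
```

```text
row [  59.  -159.3  -29.5] [ 0.01  0.08 -0.  ] t 18.85 w 0.0141 F [ 0.1  0.8 -1.4] pos [ 0.4769 -0.1942  0.2056] q [-0.6   0.4   1.73  0.    1.01 -2.31]
```

View pics/d16b.png

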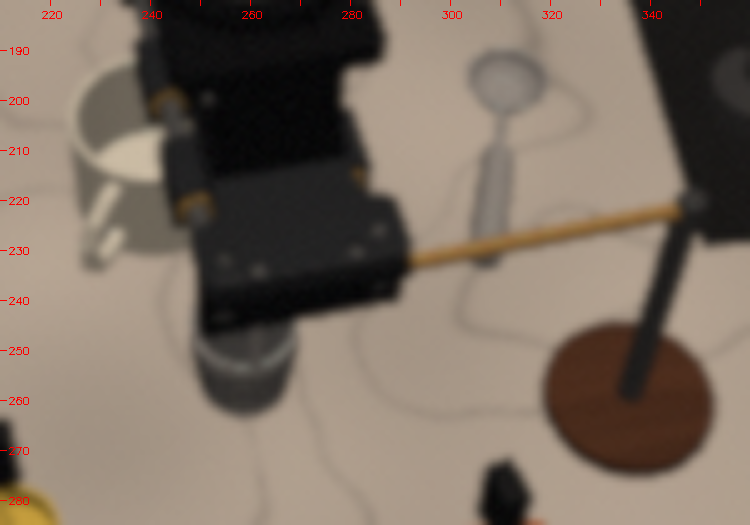

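View pics/w16b.png

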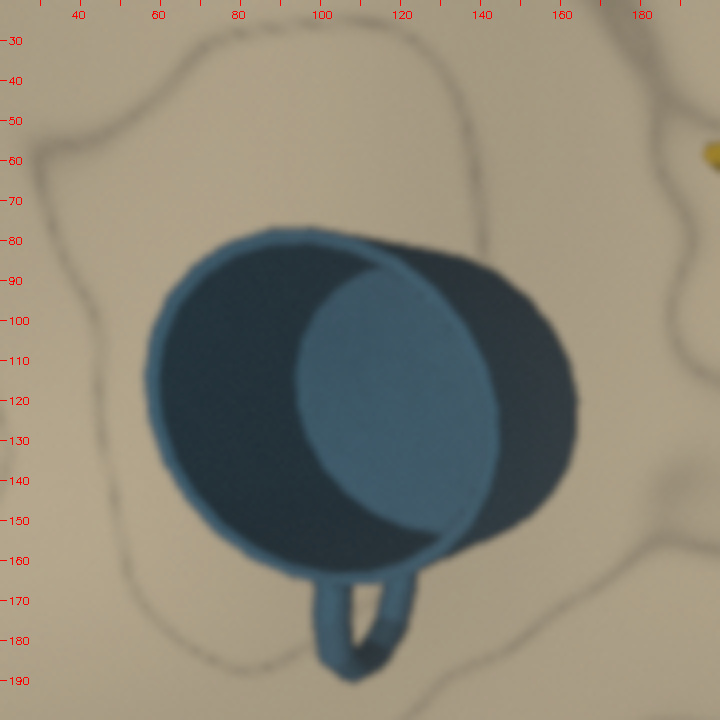

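Run:
```python
from h import *
from scipy.optimize import least_squares
W=load('w16');D=load('side0')
pw=[(56.5,113),(92,77),(144.5,122),(108,165.5),(63,140),(82,159),(68,89),(140,104),(135,153)]
pd=[(226.5,333),(268.5,333.5),(248,311.5),(232.5,320),(263,319)]
def f(p,z,L): return [np.hypot(*(atz(c,u,v,z)[:2]-p[:2]))-.045 for c,P in L for u,v in P]
for z in(.065,.07):
  for L in ([(W,pw)],[(D,pd)],[(W,pw),(D,pd)]):
    s=least_squares(lambda p:f(p,z,L),[.44,-.36]);print(z,s.x,np.round(s.fun*1000,1))
s=least_squares(lambda p:f(p,p[2],[(W,pw),(D,pd)]),[.44,-.36,.07]);print(s.x)
```

```text
0.065 [ 0.44005877 -0.35965559] [ 0.6  0.2  0.4 -0.3  1.2  0.8 -1.   1.9 -0.7]
0.065 [ 0.44042207 -0.36123626] [-0.8 -1.5  1.7 -1.8 -0.9]
0.065 [ 0.44023828 -0.36008148] [ 0.2  0.3  0.8 -0.4  0.8  0.5 -1.1  2.3 -0.4 -1.1 -1.2  0.6 -2.7 -1.5]
0.07 [ 0.43931292 -0.35703755] [-0.1 -0.7 -0.5 -1.   0.6  0.2 -1.7  1.  -1.4]
0.07 [ 0.44036877 -0.36343974] [-1.1 -1.8  1.8 -1.8 -0.9]
0.07 [ 0.43987106 -0.35871411] [-1.7 -0.4  1.3 -1.2 -1.2 -1.1 -2.5  2.7 -0.4 -1.8 -0.6 -2.8 -5.4 -3.3]
[ 0.44033073 -0.36040979  0.06376275]
```

carry_out:
  series:
    - [2, -2, -15, 0, 0, 0, -1]
    - [10, -15, -29.5, 0, 0, 0, -1]
    - [22, -45, -29.5, 0, 0, 0, -1]
    - [34, -80, -29.5, 0, 0, 0, -1]
    - [46, -115, -29.5, 0, 0, 0, -1]
    - [54, -142, -29.5, 0, 0, 0, -1]
    - [59, -159, -29.5, 0, 0, 0, -1]
    - [59, -159, -29.5, 0, 0, 0, -1]

```text
time: 19.95
position: [0.44, -0.3611, 0.2355]
tool_rot: [-0.067, 0.998, -0.0, 0.001]
ft_force: [0.3, -0.3, -1.8]
grip_width: 0.0135
```

Run:
```python
from h import *
go(.44,-.3595,.115,187.8)
snap('wrist','w17',scale=1.5);snap('side','d17',(180,230,380,384),4);snap('scene','s17');crop('s17',110,100,230,230,5,'s17b')
```

```text
row [1.000e-01 1.700e+00 1.205e+02] [-0.05  0.12 -0.1 ] t 19.95 w 0.0135 F [ 0.3 -0.3 -1.8] pos [ 0.44   -0.3611  0.2355] q [-0.88  0.44  1.56  0.    1.14 -2.59]
```

View pics/w17.png

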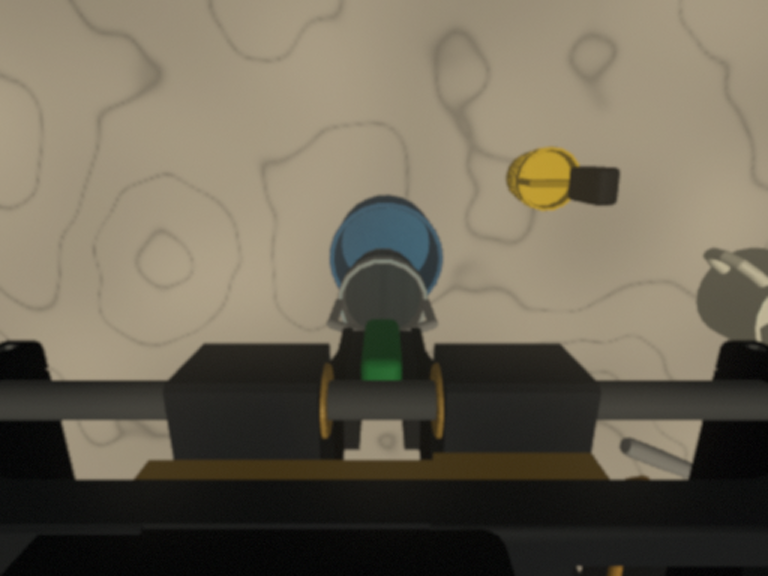

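View pics/d17.png

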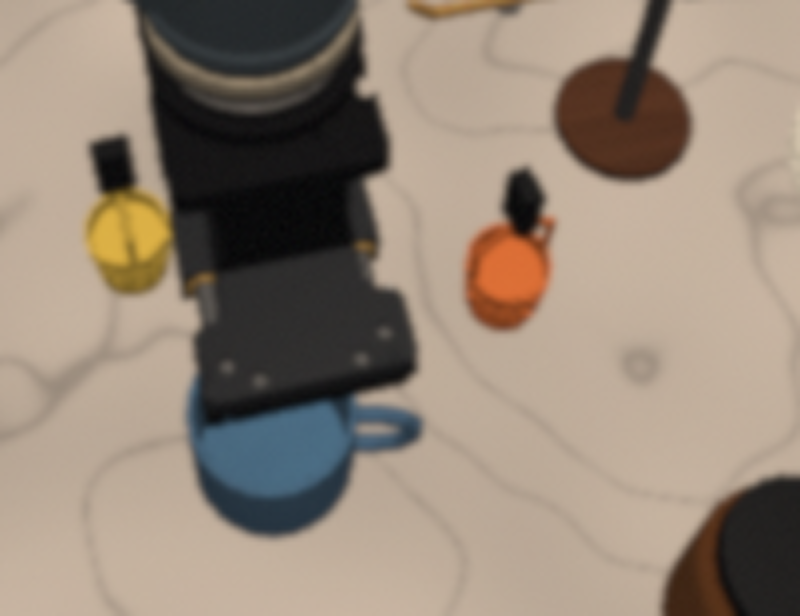

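View pics/s17b.png

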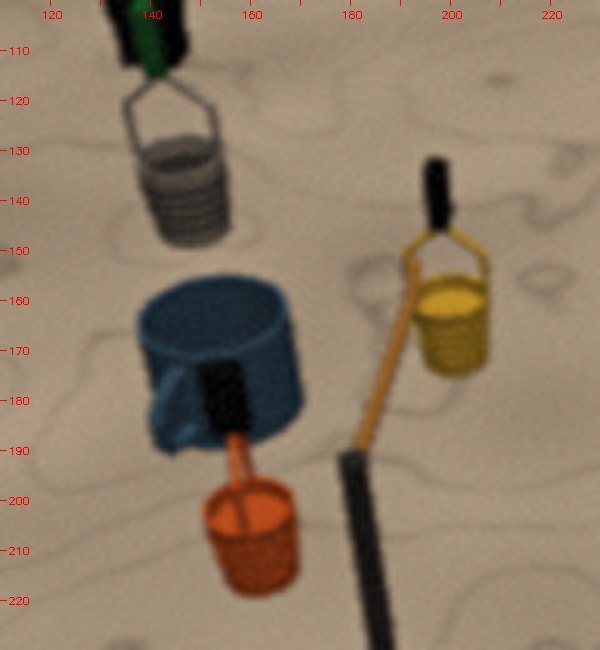

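carry_out:
  series:
    - [0, 1.7, 12, 0, 0, 0, -1]
    - [0, 1.7, 27, 0, 0, 0, -1]
    - [0, 1.7, 42, 0, 0, 0, -1]
    - [0, 1.7, 55, 0, 0, 0, -1]
    - [0, 1.7, 65, 0, 0, 0, -1]
    - [0, 1.7, 72, 0, 0, 0, -1]
    - [0, 1.7, 75, 0, 0, 0, -1]
    - [0, 1.7, 75, 0, 0, 0, -1]

```text
time: 21.1
position: [0.4401, -0.3568, 0.1601]
tool_rot: [-0.068, 0.998, 0.001, 0.001]
ft_force: [0.1, 0.1, -2.5]
grip_width: 0.014
```

Run:
```python
from h import *
go(.44,-.3595,.115,187.8)
snap('wrist','w18',scale=1.5);snap('scene','s18');crop('s18',110,100,230,230,5,'s18b')
```

```text
row [ 0.5 -2.7 45.1] [0.07 0.08 0.05] t 21.1 w 0.014 F [ 0.1  0.1 -2.5] pos [ 0.4401 -0.3568  0.1601] q [-0.88  0.53  1.64  0.    0.97 -2.59]
```

View pics/w18.png

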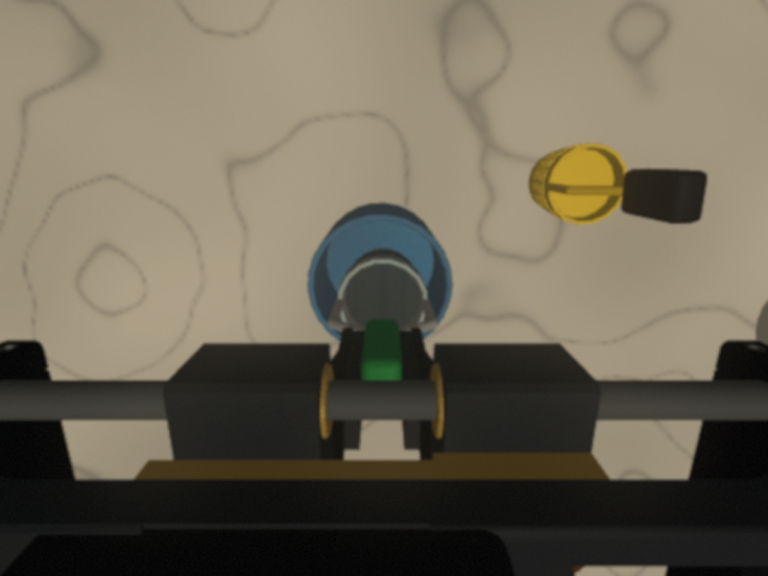

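View pics/s18b.png

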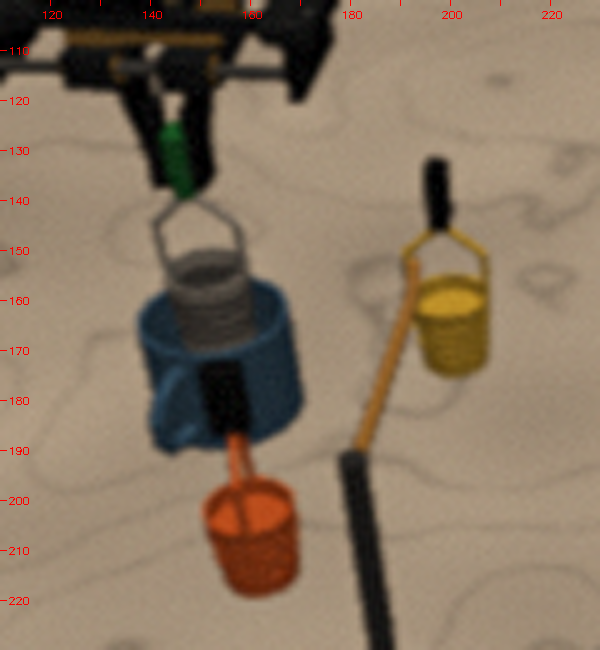

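carry_out:
  series:
    - [0.5, -2, 10, 0, 0, 0, -1]
    - [0.5, -2, 20, 0, 0, 0, -1]
    - [0.5, -2, 29, 0, 0, 0, -1]
    - [0.5, -2, 36, 0, 0, 0, -1]
    - [0.5, -2, 40, 0, 0, 0, -1]
    - [0.5, -2, 42, 0, 0, 0, -1]
    - [0.5, -2, 42, 0, 0, 0, -1]

```text
time: 22.08
position: [0.4401, -0.359, 0.1184]
tool_rot: [-0.069, 0.998, 0.0, 0.001]
ft_force: [-0.3, -0.3, -2.2]
grip_width: 0.0139
```

Run:
```python
from h import *
go(.44,-.3595,.1135,187.8)
snap('wrist','w19',scale=1.5);snap('scene','s19');crop('s19',110,100,230,230,5,'s19b')
go(.44,-.3595,.1135,187.8)
```

```text
row [ 0.2 -0.4  4.9] [0.02 0.1  0.06] t 22.075 w 0.0139 F [-0.3 -0.3 -2.2] pos [ 0.4401 -0.359   0.1184] q [-0.88  0.59  1.67  0.    0.88 -2.59]
row [ 0.3 -0.3  5.2] [-0.    0.12  0.05] t 22.175 w 0.0137 F [ 0.4 -0.1 -0.7] pos [ 0.4403 -0.3592  0.1187] q [-0.88  0.59  1.67  0.    0.88 -2.59]
```

View pics/s19b.png

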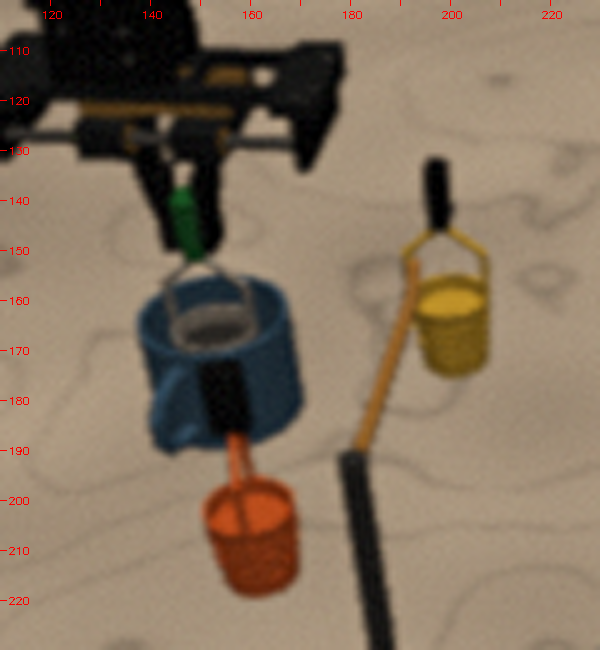

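View pics/w19.png

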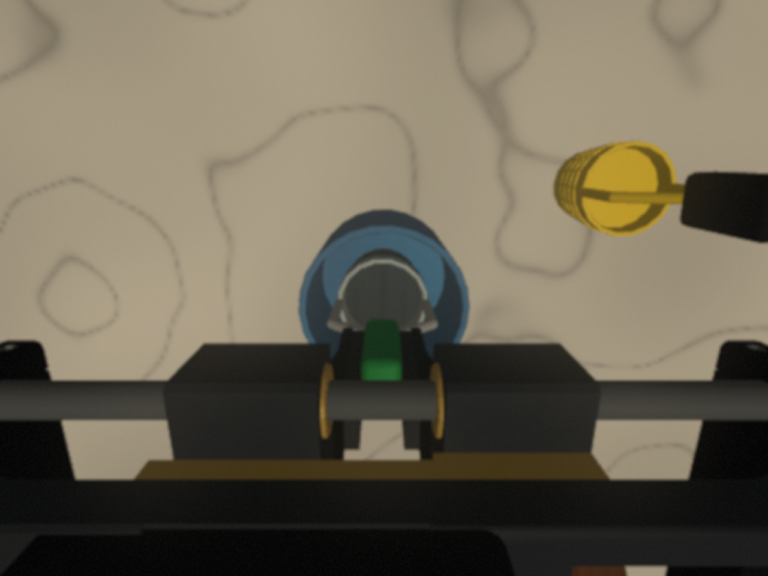

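Well inside the mug, about 5 mm above its floor. Lowering slowly to contact.

carry_out:
  series:
    - [0, 0, 1, 0, 0, 0, -1]
    - [0, 0, 2, 0, 0, 0, -1]
    - [0, 0, 3, 0, 0, 0, -1]
    - [0, 0, 4, 0, 0, 0, -1]
    - [0, 0, 4, 0, 0, 0, -1]

```text
time: 22.8
position: [0.4402, -0.3591, 0.1146]
tool_rot: [-0.068, 0.998, 0.0, 0.001]
ft_force: [0.5, -0.3, -2.3]
grip_width: 0.0143
```

carry_out:
  series:
    - [0, 0, 0.7, 0, 0, 0, -1]
    - [0, 0, 1.4, 0, 0, 0, -1]
    - [0, 0, 1.4, 0, 0, 0, -1]

```text
time: 23.18
position: [0.4403, -0.3591, 0.1136]
tool_rot: [-0.068, 0.998, 0.0, 0.001]
ft_force: [1.0, 1.4, 2.3]
grip_width: 0.0141
```

carry_out:
  series:
    - [0, 0, 0, 0, 0, 0, -0.6]
    - [0, 0, 0, 0, 0, 0, -0.5]
    - [0, 0, 0, 0, 0, 0, -0.3]
    - [0, 0, 0, 0, 0, 0, 0]
    - [0, 0, 0, 0, 0, 0, 0]
    - [0, 0, 0, 0, 0, 0, 0]
    - [0, 0, 0, 0, 0, 0, 0]

```text
time: 24.05
position: [0.4403, -0.3591, 0.1136]
tool_rot: [-0.069, 0.998, 0.0, 0.001]
ft_force: [-0.9, -0.2, -0.1]
grip_width: 0.0434
```

Run:
```python
from h import *
go(.44,-.3595,.28,187.8)
snap('wrist','w20',scale=1.5);snap('scene','s20');crop('s20',110,100,230,230,5,'s20b')
```

```text
row [   0.    -0.3 -166.4] [-0.01  0.13  0.06] t 24.05 w 0.0434 F [-0.9 -0.2 -0.1] pos [ 0.4403 -0.3591  0.1136] q [-0.88  0.6   1.67  0.    0.87 -2.59]
```

View pics/s20b.png

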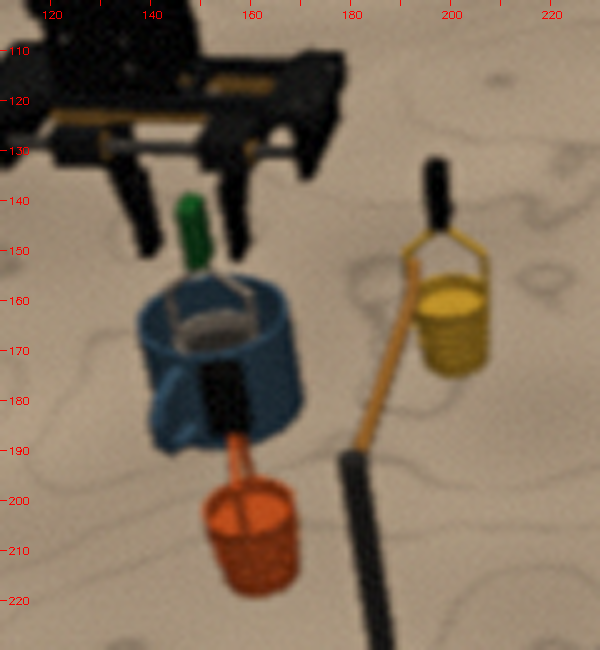

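View pics/w20.png

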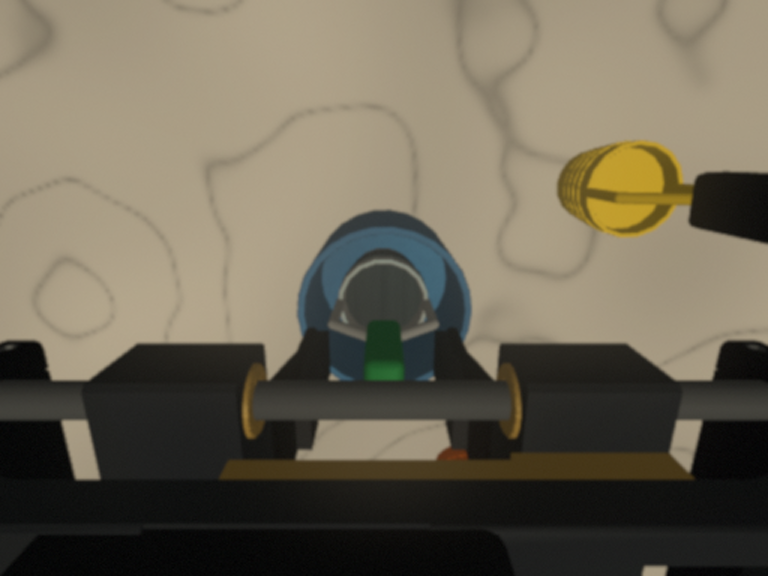

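Released, standing upright. Retreat straight up.

carry_out:
  series:
    - [0, 0, -10, 0, 0, 0, 0]
    - [0, 0, -30, 0, 0, 0, 0]
    - [0, 0, -65, 0, 0, 0, 0]
    - [0, 0, -110, 0, 0, 0, 0]
    - [0, 0, -150, 0, 0, 0, 0]
    - [0, 0, -166, 0, 0, 0, 0]
    - [0, 0, -166, 0, 0, 0, 0]
    - [0, 0, -166, 0, 0, 0, 0]

```text
time: 25.15
position: [0.4392, -0.3583, 0.2778]
tool_rot: [-0.068, 0.998, 0.001, 0.0]
ft_force: [0.3, 0.5, -0.4]
grip_width: 0.0431
```

Run:
```python
from h import *
go(.44,-.3595,.28,187.8)
snap('side','d21',scale=1.5);snap('scene','s21',scale=1.5);crop('s21',110,100,230,230,5,'s21b');crop('s21',310,130,390,270,4,'s21c')
```

```text
row [-0.6 -1.3 -2.2] [0.17 0.02 0.06] t 25.15 w 0.0431 F [ 0.3  0.5 -0.4] pos [ 0.4392 -0.3583  0.2778] q [-0.88  0.39  1.51  0.    1.24 -2.59]
```

View pics/d21.png

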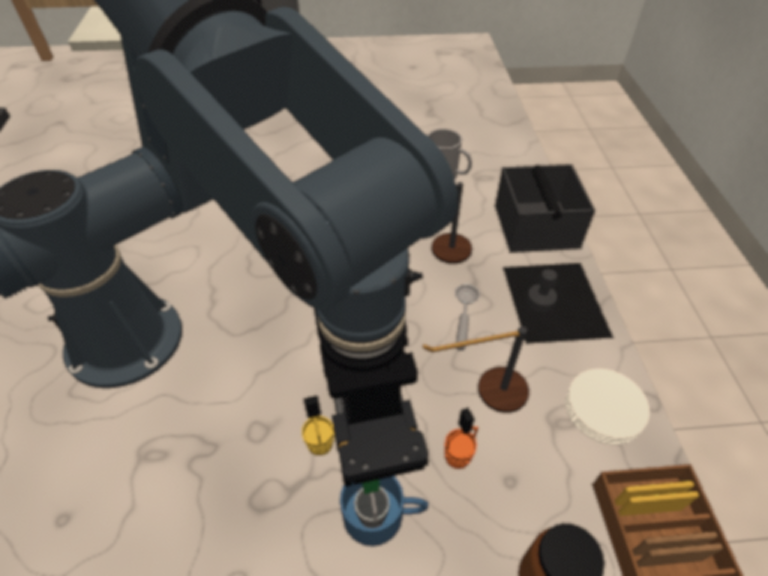

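View pics/s21.png

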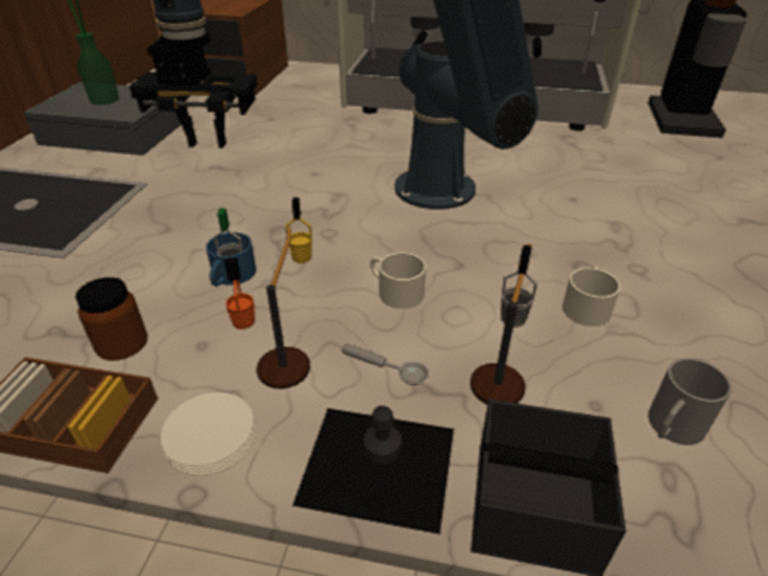

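View pics/s21b.png

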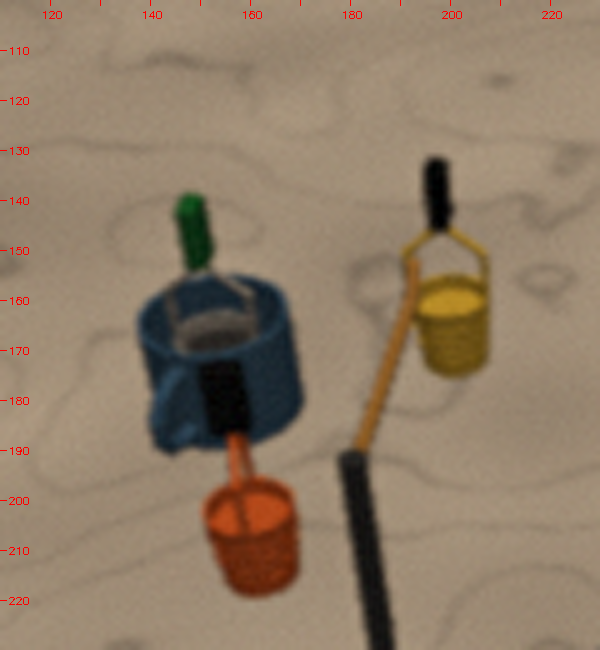

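Everything is in place: the green strainer stands upright in the blue mug at (200,230), the black one hangs on the spare rod at (521,290), and the mug is upright.

```bash
python3 -c "
from h import *
print(robot.hand_in(), robot.get_obs()['time'])"
```

```text
the job is handed in; nothing more can be done
the job is handed in; nothing more can be done
```

I moved the black-handled strainer to the spare hook, then stood the green-handled one upright in the blue mug. I handed the job in at about 25 s of the 72 s allowed, and no verdict was reported.

- **Last checks:** After the arm withdrew, pictures from the scene camera showed the black strainer hanging on the spare rod. The green one was upright inside the mug, the mug was where it had been and upright, and the old hook was empty. The gripper was open and clear, at a height of 0.28 m. I last saw the black strainer from the side just after releasing it, because the arm blocked that view at the end.
- **Forces:** The wrist force stayed under about 3 N at every reading, including a light 2.3 N when the green strainer touched the mug floor.
- **Disagreements:** The scene and side cameras differed by about 4 mm sideways on the spare rod. The wrist camera put it about 3 mm from the position I had worked out, and I corrected 2 mm. The mug centre differed by about 6 mm between the wrist and side views. Both were well within the available clearance, and nothing snagged.

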